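# Draw the guard plate off the label stand's pins and stow it in its dock

### The job

Take the guard plate by the rib in its middle and draw it squarely off the two pins of the sloping label stand, along the pins, without cocking it or forcing it against them. Lay it down gently, flat on the counter in front of the low dock with its plain end towards the dock's mouth, let go, then take it by the upright tongue at its other end and slide it in under the dock's roof until it is fully home against the back stop. Let go and leave the things around it where they are.

Things in the scene. Friction and masses are not known exactly. Their poses are not given: they have to be found in the camera images.
- bed: Dark steel top of the sloping label stand, fixed, 155 x 215 mm (x, y). Origin: centre of its top face, 70 mm above the counter. It slopes by 0.35 rad, front (-x) edge low; z is its normal, along which both pins stand, x points up the slope, y is level. Steel pins, 14 mm across, 45 mm tall, at (x, y) = (40, -62) and (-40, 62) mm. The plate starts flat on it, over the pins.
- plate_mid (a point): Loose bare aluminium guard plate, 180 (its x) x 120 (y) x 10 mm, 0.45 to 0.8 kg, balancing within 8 mm of its middle. Point: centre of the slab, half-way through; plate's axes, z up through its top. Two 16 mm holes at (62, 40) and (-62, -40) mm go over the pins with 1 mm play all round: it comes off only along the pins (45 mm), otherwise it binds. +x end plain, tongue at the -x end.
- rib (a point): Grip rib of the plate, with the plate's axes: a black upright rib on the middle of the plate, 50 mm long along the plate's x, 14 mm thick (y), standing 40 mm above the plate's top face. The point is its centre, 20 mm above that face.
- tongue (a point): Tongue of the plate, with the plate's axes: upright bare aluminium, 30 mm long along the plate's x, 12 mm thick (y), standing 50 mm above the plate's top face at the plate's -x end. The point is its centre, 75 mm from the plate's middle, 25 mm above the top face.
- dock: Low grey dock, fixed. Origin: on the counter, centre of the mouth; x points in, z up. No floor: the plate slides on the counter (2 to 8 N). Inside 126 mm wide, 64 mm high; the roof carries flat cardboard, top at 79 mm. Back stop face at x = 125 mm: the stowed plate's middle is at x = 35, its tongue at -40. Flared guides 20 mm high reach 30 mm out of the mouth, 127 widening to 162 mm apart.
- parcel: Bystander: a cardboard parcel, 110 x 75 x 60 mm, loose; origin at the centre of its underside.
- roll: Bystander: a roll of blank labels standing on end, 68 mm across, 50 mm high, loose; origin at the centre of its underside.
- scanner: Bystander: a grey and black hand scanner lying on the counter, about 175 x 50 x 35 mm, loose; origin on its underside near its middle.
- dispenser: Bystander: a black tape dispenser, 150 x 55 mm, 90 mm high, loose; origin at the centre of its underside.
Not all that is in view belongs to the job. Leave any blue or purple look-alike of the part that bears plate_mid alone.

How it is judged:
On the way, in this order (a step that is already met when the one before it is completed fails the run):
1. the plate is drawn off, clear above both pins, still square to them (within 0.12 rad) (z of plate_mid in the frame of bed above 0.05 m and distance between plate_mid and bed below 0.12 m and angle between the z axis of plate_mid and the z axis of bed, either way round below 0.12 rad), for 0.05 s.
2. the plate lies flat on the counter in front of the dock, let go, in line with it (middle 60 to 260 mm out, within 80 mm of the centre line, turned less than 0.5 rad) (height (world z) of plate_mid below 0.008 m and angle between plate_mid's own z axis and vertical below 0.05 rad and contact force between plate and the fingers below 0.1 N and x of plate_mid in the frame of dock between -0.26 and -0.06 m and y of plate_mid in the frame of dock between -0.08 and 0.08 m and angle between the x axis of plate_mid and the x axis of dock, either way round below 0.5 rad), for 0.2 s.
3. the plate is moved into the dock's mouth by its tongue (contact force between plate and the fingers above 1 N and distance between the grasp point and tongue below 0.05 m and x of plate_mid in the frame of dock above -0.055 m), for 0.05 s.
At the end, for the whole second after the job is handed in: The plate lies flat on the counter under the dock's roof, plain end in and tongue out, its end within 4 mm of the back stop, let go and at rest (height (world z) of plate_mid below 0.008 m and angle between plate_mid's own z axis and vertical below 0.05 rad and x of plate_mid in the frame of dock above 0.031 m and y of plate_mid in the frame of dock between -0.005 and 0.005 m and angle between the x axis of plate_mid and the x axis of dock, either way round below 0.06 rad and x of tongue in the frame of dock below 0 m and contact force between plate and the fingers below 0.1 N and linear speed of plate below 0.01 m/s); the robot touches nothing.
It fails at once if the plate is cocked by more than 0.1 rad while still on the pins (z of plate_mid in the frame of bed below 0.047 m and distance between plate_mid and bed below 0.07 m and angle between the z axis of plate_mid and the z axis of bed, either way round above 0.1 rad).
It fails at once if the plate is forced against the stand or its pins with more than 20 N (contact force between plate and stand above 20 N).
It fails at once if the plate is dropped or slammed onto the counter (faster than 0.5 m/s near it) (height (world z) of plate_mid below 0.04 m and linear speed of plate above 0.5 m/s).
It fails at once if the parcel, label roll, scanner or dispenser is moved by more than 20 mm (distance of any of parcel, roll, scanner, dispenser from where it was at the start of the episode above 0.02 m).
It also fails if it takes over 64 s, if anything falls off the work surface, if the arm or the gripper's body presses on something with over 40 N, if the wrist force passes 120 N, or if a joint passes its speed limit or range.

### The arm

A 6-joint arm with a two-finger parallel gripper is mounted at the origin on the work surface. World frame = base frame: x ahead of the robot, y to its left, z up, the work surface at z = 0. Lengths are in m, angles in rad, forces in N, time in s.
With the tool pointing down it reaches from about 0.2 to 0.875 m from the base axis. Payload 3.4 kg.
Tool frame: the origin (TCP) lies on the front face of the gripper's body, between the roots of the fingers; the fingertips stand 97 mm ahead of it and the grasp point (between the pads) lies 78 mm ahead of it; z points along the fingers, y is the direction in which the jaws open and shut (so a half turn about z gives the same grasp; the last joint's range is limited). The gripper opens to 94 mm and grips with 3 to 60 N. Pads are 16 mm wide; open, the fingers measure 119 mm over their backs; the gripper's body (75 mm by 177 mm) begins 78 mm behind the grasp point.
Start: joints at [-1.26, 0.276, 1.505, -0, 1.361, -0.121], TCP at [0.241, -0.522, 0.303] pointing down, gripper open.
Joint ranges: [-2.89, 2.89], [-0.75, 2.08], [0.22, 2.7], [-1.18, 4.32], [0.11, 2.71], [-2.7, 2.7]. Speed limits (rad/s): [2.57, 2.57, 3.14, 3.14, 3.14, 3.14].

### API

Orientations are given as a 3x3 rotation matrix whose columns are the frame's x, y, z axes.
In Python, from workcell import status, cams, finish_job gives the robot as it stands.
- The arm moves only by the tool step_arm, never from a script. Its argument "motion" is a list of rows, each a list of 3 entries, a list of its own where there are three numbers: the finger opening in mm, from 0 to 94, then the shift along the tool's x, y, z in mm, then the turn about the tool's z in degrees. In form: [[fingers, [x, y, z], spin], ...]. A call has 1 to 12 rows; each row shifts and turns the pose as measured when the row begins, along the tool's axes as they then stand; what a row does not reach is not made up. A row lasts 1/8 s, in which the tool goes at most 62.5 mm and 10.7 degrees, less where a joint would pass 70% of its speed; a pose out of reach is approached as far as the arm can. A call with a gripper value outside its range is refused whole. The fingers move at their own pace and stop on an object; "grip_force" is the grip in N (left out, the last holds). Time passes only in rows, so rows that do not move let the fingers close. It gives the time, the measured TCP pose, the force and the opening at its end, in the units of the state.
- status.read_state(): the state, without advancing time (a new reading comes with each control period).
- cams.snapshot(name): name is "scene" or "top" or "wrist"; returns the picture (400x640x3 uint8, red, green, blue); there is no depth.
- cams.calibration(name): a dict with "camera_matrix" (3x3 intrinsics, pixels), "R" (3x3) and "t" (3): a world point X has camera coordinates R X + t; the wrist camera has in their place "mount" (4x4, takes a point from camera to tool coordinates, whose origin is the TCP and whose axes are the flange's). Camera axes: x right, y down, z forward; pixel columns grow to the right and rows downward; lengths in m; the calibration is good to about 2 mm. The wrist camera is an equidistant fisheye: a pixel r from the principal point sees the ray r / f radians off the axis. A picture is of the moment at which its call begins: read the wrist's pose just before it. calibration takes no time and is no camera call.
- finish_job(): hands the job in, once; it reports no verdict.
The state is a dict: "clock": time; "joint_pos": joint angles; "qd": joint speeds; "tau": joint torques, N m; "position": TCP position; "tcp_rot": TCP orientation; "contact_force": force on the tool from outside, world axes, zero at the start; "ft_torque": the same for the moment, N m; "finger_gap": finger opening in m.
Only numpy, scipy, OpenCV 4.12 (cv2) and the standard library are available. Lean on these libraries where they do the work, as an engineer would, in place of code of your own. Each camera call takes 0.05 s, during which the arm holds its last target.

## Working session

There is one attempt and no reset: what is moved stays moved. The work goes in short steps, Python scripts to look and compute and a tool call to move; the robot and the scene stay as the last step left them, time stands still between calls to the robot, and variables do not carry over. Pictures are saved under pics/ and viewed, and the job is handed in when it is done.

Besides the shell and the picture viewer there is one more tool, called after "Call:" by a JSON object that holds its "name" and its "arguments", one argument or row to a line. step_arm: Moves the arm, as the interface text tells. Its arguments: {"type":"object","properties":{"motion":{"type":"array","items":{"type":"array"}},"grip_force":{"type":"number"}},"required":["motion"]}

```bash
ls; mkdir -p pics
python3 - <<'E'
from workcell import status, cams
import cv2,numpy as np
np.set_printoptions(precision=4,suppress=True)
s=status.read_state();print(s)
for n in ["scene","top","wrist"]:
    im=cams.snapshot(n);cv2.imwrite(f"pics/{n}0.png",im[:,:,::-1]);print(n,cams.calibration(n))
E
```

```text
pics
{'clock': 0.0, 'joint_pos': array([-1.26  ,  0.2766,  1.5061,  0.    ,  1.3607, -0.121 ]), 'qd': array([ 0.0007, -0.0003, -0.0013, -0.0006, -0.0022,  0.0009]), 'tau': array([ -0.0026, -40.4586, -23.7228,   0.0698,   0.0348,  -0.0001]), 'position': array([ 0.2405, -0.5219,  0.3018]), 'tcp_rot': array([[ 0.9082,  0.4185, -0.0005],
       [ 0.4185, -0.9082,  0.0017],
       [ 0.0002, -0.0017, -1.    ]]), 'contact_force': array([ 0.1262, -0.171 , -0.5086]), 'ft_torque': array([-0.0347,  0.0177,  0.0132]), 'finger_gap': 0.09408474209199574}
scene {'camera_matrix': array([[377.3139,   0.    , 319.2831],
       [  0.    , 377.3139, 204.9328],
       [  0.    ,   0.    ,   1.    ]]), 'R': array([[-0.3773,  0.9261, -0.0062],
       [ 0.7673,  0.3089, -0.5619],
       [-0.5185, -0.2168, -0.8272]]), 't': array([ 0.1889, -0.3857,  1.6552])}
top {'camera_matrix': array([[377.7363,   0.    , 324.5681],
       [  0.    , 377.7363, 207.4849],
       [  0.    ,   0.    ,   1.    ]]), 'R': array([[-0.0279, -0.9996, -0.0055],
       [-0.9962,  0.0283, -0.0821],
       [ 0.0822,  0.0032, -0.9966]]), 't': array([0.0451, 0.5424, 1.2645])}
wrist {'camera_matrix': array([[309.7069,   0.    , 321.2634],
       [  0.    , 309.7069, 200.7889],
       [  0.    ,   0.    ,   1.    ]]), 'mount': array([[-0.0005, -0.9597, -0.2812,  0.0819],
       [ 1.    , -0.0008,  0.0008,  0.0005],
       [-0.001 , -0.2812,  0.9597, -0.0818],
       [ 0.    ,  0.    ,  0.    ,  1.    ]])}
```

View pics/scene0.png

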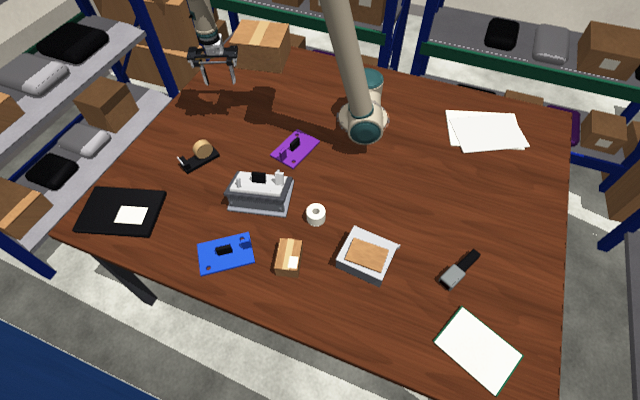

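View pics/top0.png

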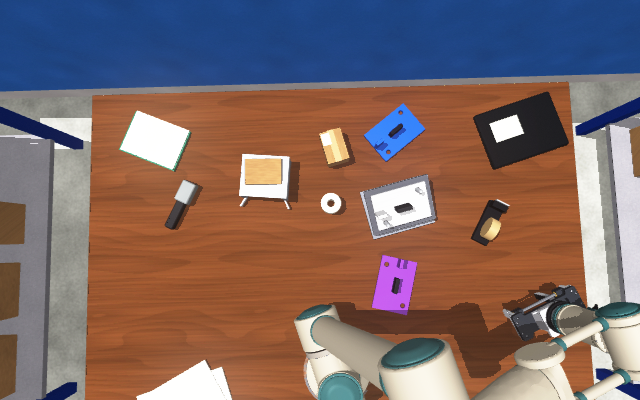

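View pics/wrist0.png

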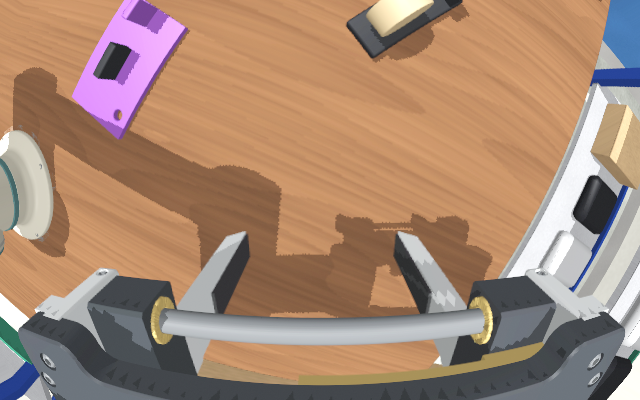

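```bash
cat > h.py <<'E'
from workcell import status, cams
import cv2,numpy as np
np.set_printoptions(precision=4,suppress=True)
def ray(n,u,v,s=None):
    c=cams.calibration(n);K=c["camera_matrix"]
    if n!="wrist":
        d=c["R"].T@np.array([(u-K[0,2])/K[0,0],(v-K[1,2])/K[1,1],1]);return -c["R"].T@c["t"],d/np.linalg.norm(d)
    x,y=(u-K[0,2])/K[0,0],(v-K[1,2])/K[1,1];r=np.hypot(x,y)
    d=np.array([x/r*np.sin(r),y/r*np.sin(r),np.cos(r)]) if r>1e-9 else np.array([0,0,1.])
    M=c["mount"];R=np.array(s["tcp_rot"]);p=np.array(s["position"])
    return p+R@M[:3,3],R@(M[:3,:3]@d)
def onz(n,u,v,z,s=None):
    o,d=ray(n,u,v,s);return o+d*(z-o[2])/d[2]
def onplane(n,u,v,p0,nn,s=None):
    o,d=ray(n,u,v,s);return o+d*(np.dot(p0-o,nn)/np.dot(d,nn))
def pix(X,s):
    c=cams.calibration("wrist");M=c["mount"];K=c["camera_matrix"]
    q=np.array(s["tcp_rot"]).T@(np.array(X)-s["position"]);q=M[:3,:3].T@(q-M[:3,3])
    th=np.arctan2(np.hypot(q[0],q[1]),q[2]);ph=np.arctan2(q[1],q[0])
    return np.array([K[0,2]+K[0,0]*th*np.cos(ph),K[1,2]+K[0,0]*th*np.sin(ph)])
E
python3 - <<'E'
from h import *
im=cv2.imread("pics/top0.png");a=cv2.resize(im[145:245,230:450],None,fx=3.6,fy=3.6,interpolation=cv2.INTER_CUBIC);cv2.imwrite("pics/topz.png",a)
im=cv2.imread("pics/scene0.png");a=cv2.resize(im[150:290,190:410],None,fx=3.6,fy=3.6,interpolation=cv2.INTER_CUBIC);cv2.imwrite("pics/scz.png",a)
for q,z in [((400,207),.07),((265,178),.079),((404,208),.1)]: print(onz("top",*q,z))
E
```

```text
[ 0.5341 -0.2175  0.07  ]
[0.6413 0.2223 0.079 ]
[ 0.5282 -0.2242  0.1   ]
```

View pics/topz.png

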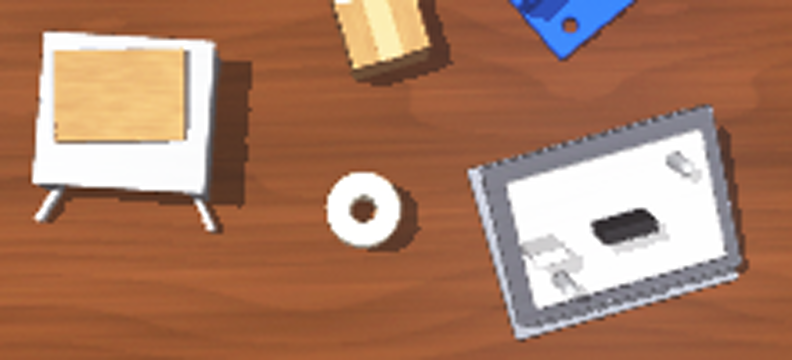

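View pics/scz.png

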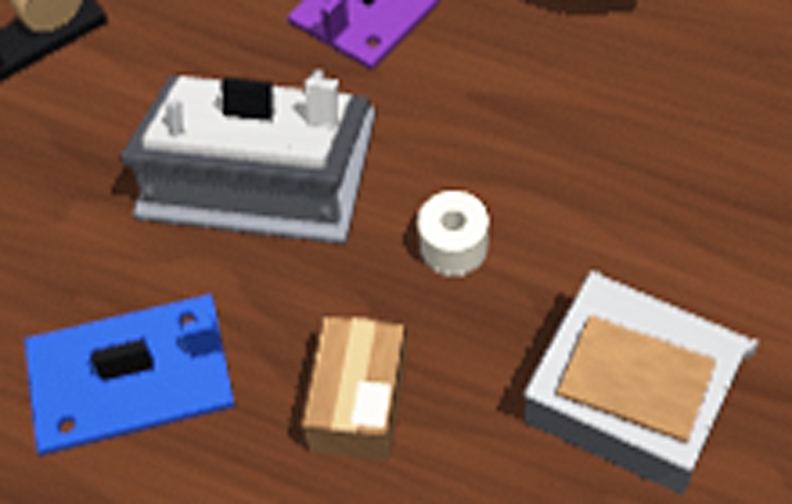

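```bash
cat >> h.py <<'E'
def rel(target,s=None):
    s=s or status.read_state();return np.array(s["tcp_rot"]).T@(np.array(target)-s["position"])*1000
E
python3 -c "
from h import *
print(rel([.53,-.222,.34]))"
```

```text
[ 388.4265 -151.3605  -37.7412]
```

Call:
{"name": "step_arm", "arguments": {
  "motion": [
    [70,[40,-15,-5],1],
    [70,[55,-21,-5],1],
    [70,[55,-21,-5],1],
    [70,[55,-21,-5],1],
    [70,[55,-21,-5],1],
    [70,[55,-21,-5],1],
    [70,[50,-21,-5],1],
    [70,[20,-8,-2],1],
    [70,[0,0,0],1]
  ]
}}

```text
clock: 1.27
position: [0.5539, -0.2357, 0.3366]
tcp_rot: [[0.965, 0.263, -0.003], [0.263, -0.965, 0.004], [-0.002, -0.005, -1.0]]
contact_force: [0.0, 0.3, 0.2]
finger_gap: 0.0701
```

Run:
```python
from h import *
s=status.read_state();im=cams.snapshot("wrist");cv2.imwrite("pics/w1.png",im[:,:,::-1]);np.save("w1.npy",[s],allow_pickle=True)
print(s["clock"],s["position"],s["tcp_rot"],s["qd"],rel([.53,-.222,.34]))
```

```text
1.275 [ 0.5539 -0.2357  0.3366] [[ 0.9647  0.2633 -0.0031]
 [ 0.2633 -0.9647  0.004 ]
 [-0.0019 -0.0047 -1.    ]] [-0.0021 -0.0026  0.0093 -0.0166  0.0058  0.1482] [-18.6207 -19.8778  -3.3472]
```

View pics/w1.png

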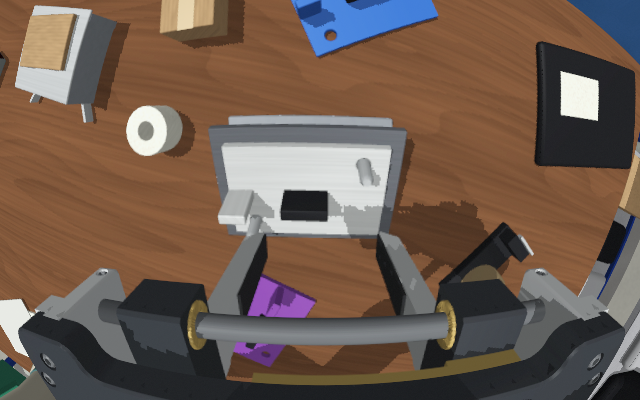

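Run:
```python
from h import *
im=cv2.imread("pics/w1.png");a=cv2.resize(im[110:250,200:415],None,fx=3.7,fy=3.7,interpolation=cv2.INTER_CUBIC);cv2.imwrite("pics/w1z.png",a)
```

```text
(no output)
```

View pics/w1z.png

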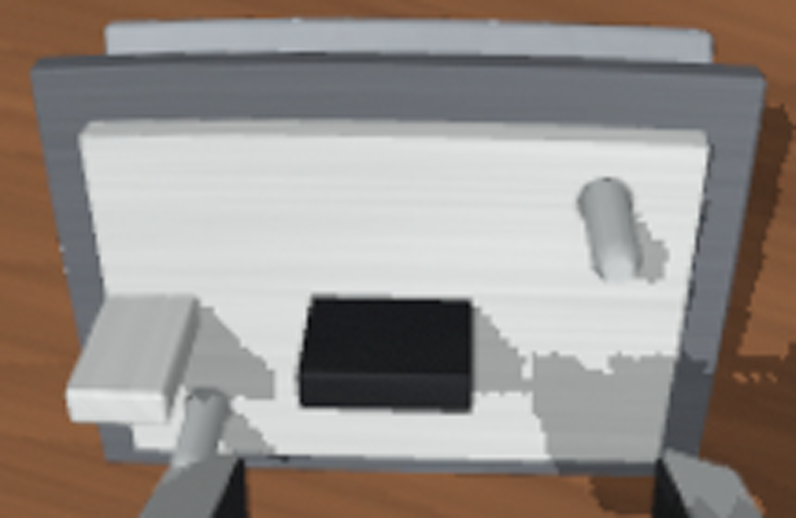

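```bash
cat > fit.py <<'E'
from h import *
def fit(F,s,u0,v0,f):
    """F: list of (zoomx,zoomy,xb,yb,zb). known heights; returns bed pose"""
    S,C=np.sin(.35),np.cos(.35);P=[];Q=[]
    for zx,zy,xb,yb,zb in F:
        xb,yb,zb=xb/1e3,yb/1e3,zb/1e3
        u=u0+(zx+.5)/f-.5;v=v0+(zy+.5)/f-.5
        P.append(onz("wrist",u,v,.07+xb*S+zb*C,s)[:2]);Q.append([xb*C-zb*S,yb])
    P=np.array(P);Q=np.array(Q);p0=P.mean(0);q0=Q.mean(0)
    A=P-p0;B=Q-q0
    a=np.arctan2((B[:,0]*A[:,1]-B[:,1]*A[:,0]).sum(),(B*A).sum())
    sc=np.sqrt((A**2).sum()/(B**2).sum())
    R=np.array([[np.cos(a),-np.sin(a)],[np.sin(a),np.cos(a)]])
    t=p0-R@q0
    print("yaw",a,"scale",sc,"bed",t);print((P-(Q@R.T+t))@R*1000)
    n=np.r_[R@[-S,0],C];xb=np.r_[R@[C,0],S];yb=np.r_[R@[0,1],0]
    return np.r_[t,.07],np.c_[xb,yb,n],a
E
python3 - <<'E'
from fit import *
s=np.load("w1.npy",allow_pickle=True)[0]
F=[(82,136,60,90,10),(706,143,60,-90,10),(38,72,77.5,107.5,0),(762,79,77.5,-107.5,0),(105,460,-77.5,107.5,0),
(310,297,7,25,10),(473,299,7,-25,10),(301,373,7,25,50),(473,375,7,-25,50),(299,407,-7,25,50),(471,411,-7,-25,50),(71,390,6,90,60),(180,393,6,60,60)]
fit(F,s,200,110,3.7)
E
```

```text
yaw 0.24609974973196042 scale 0.9817873311809514 bed [ 0.5435 -0.2206]
[[-0.0878 -0.003 ]
 [ 0.4545  1.6728]
 [-1.1652 -3.1427]
 [-0.4798  2.8814]
 [ 1.3924  0.3753]
 [-1.9556  0.7255]
 [-1.6128  1.0948]
 [-0.2021 -1.1561]
 [ 0.2752  1.3759]
 [ 1.1827  0.2789]
 [ 1.1327  1.5459]
 [ 0.4885 -1.9738]
 [ 0.5772 -3.6748]]
```

Run:
```python
from h import *
a=.246;S,C=np.sin(.35),np.cos(.35)
n=np.array([-S*np.cos(a),-S*np.sin(a),C]);b=np.array([.5435,-.2206,.07])
g=b+.035*n;print(n,g+[0,0,.078],rel(g+[0,0,.128]))
```

```text
[-0.3326 -0.0835  0.9394] [ 0.5319 -0.2235  0.1809] [-16.9638 -17.3867 105.7603]
```

Call:
{"name": "step_arm", "arguments": {
  "motion": [
    [70,[-6,-6,30],1.2],
    [70,[-6,-6,35],0],
    [70,[-5,-5,30],0],
    [70,[0,0,11],0],
    [70,[0,0,0],0]
  ]
}}

```text
clock: 1.95
position: [0.5271, -0.2288, 0.2284]
tcp_rot: [[0.972, 0.234, -0.005], [0.234, -0.972, 0.001], [-0.004, -0.002, -1.0]]
contact_force: [0.9, 0.2, -0.3]
finger_gap: 0.0698
```

Run:
```python
from h import *
s=status.read_state();im=cams.snapshot("wrist");cv2.imwrite("pics/w2.png",im[:,:,::-1]);np.save("w2.npy",[s],allow_pickle=True)
im=im[:,:,::-1]
print(s["clock"],s["position"],s["tcp_rot"])
a=cv2.resize(im[130:330,190:450],None,fx=3,fy=3,interpolation=cv2.INTER_CUBIC);cv2.imwrite("pics/w2z.png",a)
```

```text
1.95 [ 0.5271 -0.2288  0.2284] [[ 0.9721  0.2344 -0.0047]
 [ 0.2344 -0.9721  0.001 ]
 [-0.0044 -0.0021 -1.    ]]
```

View pics/w2z.png

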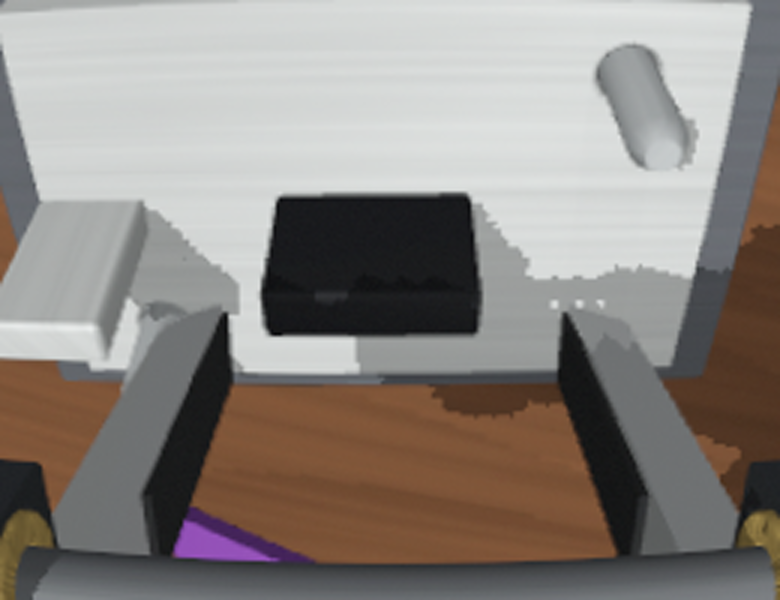

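Run:
```python
from fit import *
s=np.load("w2.npy",allow_pickle=True)[0]
F=[(277,197,7,25,10),(468,194,7,-25,10),(263,291,7,25,50),(480,289,7,-25,50),(267,334,-7,25,50),(477,332,-7,-25,50),(748,6,60,-90,10),(103,322,6,60,60)]
b,B,a=fit(F,s,190,130,3)
b,B,a=fit(F[:-1],s,190,130,3)
g=b+.035*B[:,2];print(g,rel(g+[0,0,.078]),rel(g+[0,0,.128]))
R=s["tcp_rot"];print("angle tool y",np.degrees(np.arctan2(R[1,1],R[0,1])),np.degrees(a)-90)
```

```text
yaw 0.24274481394787673 scale 0.9787519924744167 bed [ 0.5434 -0.2198]
[[-2.1103 -0.267 ]
 [-1.6437  0.89  ]
 [ 0.4739 -1.2266]
 [ 0.7183  0.825 ]
 [ 1.0629 -0.8   ]
 [ 1.3791  0.7913]
 [-0.671   1.0691]
 [ 0.7908 -1.2819]]
yaw 0.24550947093105543 scale 0.9788764491177105 bed [ 0.5432 -0.2196]
[[-1.894  -0.4571]
 [-1.5624  0.6988]
 [ 0.6877 -1.3859]
 [ 0.7995  0.6651]
 [ 1.2779 -0.9246]
 [ 1.4603  0.666 ]
 [-0.769   0.7378]]
[ 0.5316 -0.2226  0.1029] [ 5.7781 -5.1589 48.0746] [ 5.589  -5.2249 -1.925 ]
angle tool y -76.4454931009197 -75.93334348516075
```

Call:
{"name": "step_arm", "arguments": {
  "motion": [
    [70,[6,-5,0],-0.5],
    [70,[0,0,15],0],
    [70,[0,0,15],0],
    [70,[0,0,6],0],
    [70,[0,0,0],0]
  ]
}}

```text
clock: 2.62
position: [0.5338, -0.2232, 0.1926]
tcp_rot: [[0.97, 0.244, -0.0], [0.244, -0.97, -0.002], [-0.0, 0.002, -1.0]]
contact_force: [-0.6, -0.3, 0.3]
finger_gap: 0.0701
```

Run:
```python
from h import *
s=status.read_state();im=cams.snapshot("wrist");cv2.imwrite("pics/w3.png",im[:,:,::-1]);np.save("w3.npy",[s],allow_pickle=True)
im=im[:,:,::-1]
print(s["clock"],s["position"],s["tcp_rot"],rel([.5316,-.2226,.1809]))
a=cv2.resize(im[130:330,190:450],None,fx=3,fy=3,interpolation=cv2.INTER_CUBIC);cv2.imwrite("pics/w3z.png",a)
```

```text
2.625 [ 0.5338 -0.2232  0.1926] [[ 0.9698  0.2438 -0.    ]
 [ 0.2438 -0.9698 -0.0019]
 [-0.0005  0.0018 -1.    ]] [-2.1014 -1.1924 11.9953]
```

View pics/w3z.png

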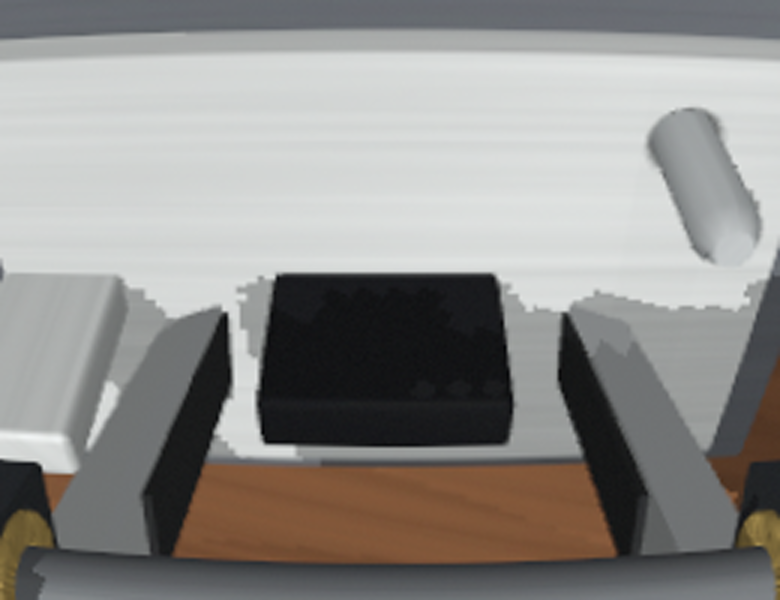

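Call:
{"name": "step_arm", "arguments": {
  "motion": [
    [70,[-2,-1.7,4],0],
    [70,[0,0,5],0],
    [70,[0,0,2],0],
    [70,[0,0,0],0]
  ]
}}

```text
clock: 3.18
position: [0.5317, -0.2222, 0.1818]
tcp_rot: [[0.97, 0.244, 0.002], [0.244, -0.97, -0.003], [0.001, 0.003, -1.0]]
contact_force: [-0.5, -0.6, -0.3]
finger_gap: 0.07
```

Run:
```python
from h import *
s=status.read_state();im=cams.snapshot("wrist");cv2.imwrite("pics/w4.png",im[:,:,::-1])
im=im[:,:,::-1]
print(s["clock"],s["position"],s["tcp_rot"],rel([.5316,-.2226,.1809]),s["contact_force"])
a=cv2.resize(im[130:330,190:450],None,fx=3,fy=3,interpolation=cv2.INTER_CUBIC);cv2.imwrite("pics/w4z.png",a)
im=cams.snapshot("scene")[:,:,::-1]
a=cv2.resize(im[130:250,200:340],None,fx=5,fy=5,interpolation=cv2.INTER_CUBIC);cv2.imwrite("pics/s4z.png",a)
```

```text
3.175 [ 0.5317 -0.2222  0.1818] [[ 0.9698  0.2437  0.0016]
 [ 0.2437 -0.9698 -0.0028]
 [ 0.0008  0.0031 -1.    ]] [-0.2281  0.2568  1.0292] [-0.5118 -0.6114 -0.3057]
```

View pics/w4z.png

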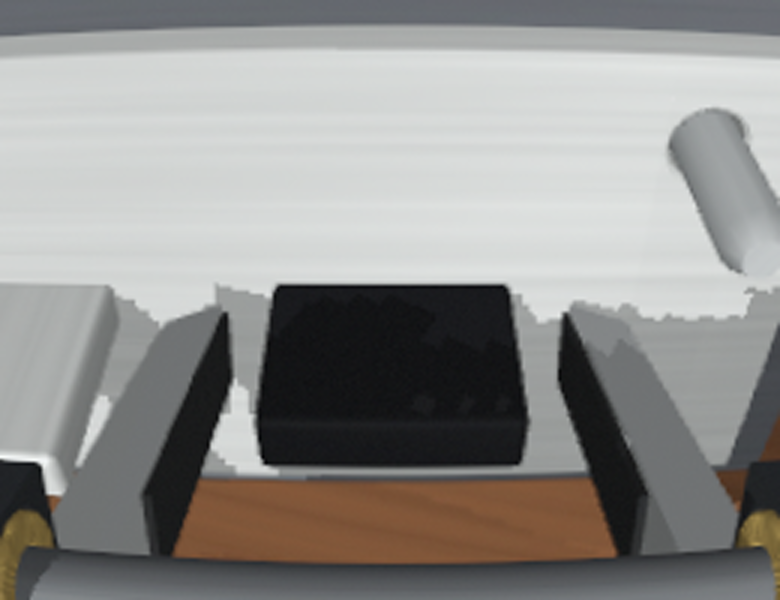

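View pics/s4z.png

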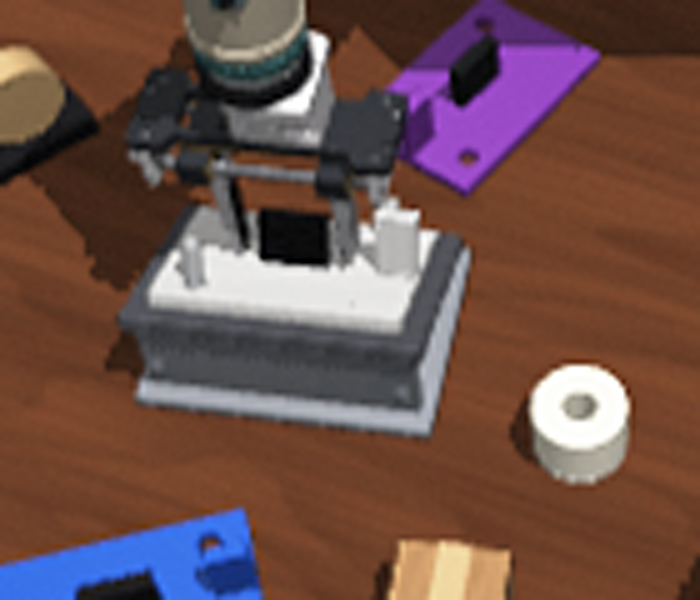

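Call:
{"name": "step_arm", "arguments": {
  "motion": [
    [54,[0,-0.3,0],0],
    [48,[0,0,0],0],
    [45,[0,0,0],0],
    [45,[0,0,0],0]
  ],
  "grip_force": 5
}}

```text
clock: 3.78
position: [0.5318, -0.2219, 0.1823]
tcp_rot: [[0.97, 0.244, 0.002], [0.244, -0.97, -0.003], [0.001, 0.003, -1.0]]
contact_force: [0.0, -0.8, -0.1]
finger_gap: 0.0498
```

Run:
```python
from h import *
s=status.read_state();im=cams.snapshot("wrist");cv2.imwrite("pics/w5.png",im[:,:,::-1])
im=im[:,:,::-1]
print(s["clock"],s["position"],s["tcp_rot"],s["contact_force"]@s["tcp_rot"],s["ft_torque"],s["finger_gap"])
a=cv2.resize(im[130:330,190:450],None,fx=3,fy=3,interpolation=cv2.INTER_CUBIC);cv2.imwrite("pics/w5z.png",a)
```

```text
3.775 [ 0.5318 -0.2219  0.1823] [[ 0.9699  0.2437  0.002 ]
 [ 0.2437 -0.9698 -0.0028]
 [ 0.0013  0.0032 -1.    ]] [-0.1915  0.821   0.1265] [ 0.1045 -0.0157  0.0365] 0.04981776997484856
```

View pics/w5z.png

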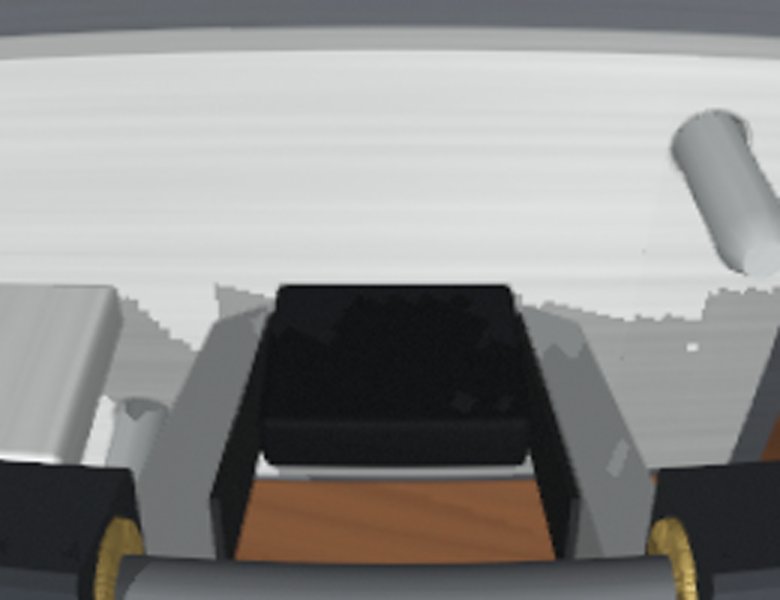

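Call:
{"name": "step_arm", "arguments": {
  "motion": [
    [45,[0,0,0],0],
    [45,[0,0,0],0]
  ],
  "grip_force": 60
}}

```text
clock: 4.08
position: [0.5318, -0.222, 0.1823]
tcp_rot: [[0.97, 0.244, 0.002], [0.244, -0.97, -0.003], [0.001, 0.003, -1.0]]
contact_force: [-0.0, 0.5, 0.2]
finger_gap: 0.0495
```

Call:
{"name": "step_arm", "arguments": {
  "motion": [
    [45,[-0.7,0,-1.9],0],
    [45,[-0.7,0,-1.9],0]
  ]
}}

```text
clock: 4.32
position: [0.5301, -0.2218, 0.1843]
tcp_rot: [[0.97, 0.244, 0.001], [0.244, -0.97, -0.001], [0.0, 0.001, -1.0]]
contact_force: [2.8, 0.8, -7.6]
finger_gap: 0.0496
```

```bash
cat > st.py <<'E'
from h import *
s=status.read_state();a=.2455
n=np.array([-.3429*np.cos(a),-.3429*np.sin(a),.9394]);x=np.array([.9394*np.cos(a),.9394*np.sin(a),.3429]);y=np.cross(n,x)
d=(s["position"]-np.array([.5318,-.2219,.1823]))*1000
f=s["contact_force"]
print(s["clock"],"along bed xyz mm",d@x,d@y,d@n,"F bed",f@x,f@y,f@n,f,"T",s["ft_torque"],s["finger_gap"]);print(s["tcp_rot"])
E
python3 st.py
```

```text
4.325 along bed xyz mm -0.8383582707977977 0.5434511735052907 2.427046291140417 F bed 0.156785817349494 0.059480834363928294 -8.127464130350745 [ 2.8316  0.7708 -7.5808] T [ 0.048  -0.3883  0.0924] 0.04961267256066847
[[ 0.9699  0.2436  0.0006]
 [ 0.2436 -0.9699 -0.0011]
 [ 0.0003  0.0012 -1.    ]]
```

Call:
{"name": "step_arm", "arguments": {
  "motion": [
    [45,[-0.4,0.2,-3],0],
    [45,[-0.7,0.1,-3],0]
  ]
}}

```text
clock: 4.58
position: [0.5286, -0.2221, 0.1896]
tcp_rot: [[0.97, 0.244, -0.002], [0.244, -0.97, -0.0], [-0.002, -0.0, -1.0]]
contact_force: [0.3, 0.2, -6.0]
finger_gap: 0.0495
```

```bash
python3 st.py
```

```text
4.575 along bed xyz mm -0.5179825374756141 0.5914562530078797 7.920044773817829 F bed -1.704642877766691 0.13867435407883152 -5.770992802714053 [ 0.3325  0.2263 -6.0055] T [-0.0538 -0.1407 -0.0074] 0.04954589292027023
[[ 0.9698  0.2439 -0.0015]
 [ 0.2439 -0.9698 -0.0002]
 [-0.0015 -0.0001 -1.    ]]
```

Call:
{"name": "step_arm", "arguments": {
  "motion": [
    [45,[-1.6,0.1,-4.6],0],
    [45,[-1.7,0,-4.7],0],
    [45,[-1.7,0,-4.7],0]
  ]
}}

```text
clock: 4.95
position: [0.5233, -0.2235, 0.2044]
tcp_rot: [[0.97, 0.244, -0.002], [0.244, -0.97, -0.0], [-0.002, -0.0, -1.0]]
contact_force: [1.6, 0.3, -7.2]
finger_gap: 0.0493
```

```bash
python3 st.py
```

```text
4.95 along bed xyz mm -0.5243888070101981 0.49728835521873865 23.736809547163315 F bed -0.9201117155162368 -0.1303146058658152 -7.296323360572213 [ 1.62    0.2716 -7.1693] T [-0.0324 -0.2388  0.0808] 0.04925793070745295
[[ 0.9698  0.244  -0.0018]
 [ 0.244  -0.9698 -0.0002]
 [-0.0018 -0.0002 -1.    ]]
```

Going well: no lateral load to speak of.

Call:
{"name": "step_arm", "arguments": {
  "motion": [
    [45,[-1.6,0,-4.7],0],
    [45,[-1.7,0,-4.7],0],
    [45,[-1.7,0,-4.7],0],
    [45,[-1.7,0,-4.7],0],
    [45,[-1.7,0,-4.7],0],
    [45,[-1.7,0,-4.7],0],
    [45,[-1.7,0,-4.7],0],
    [45,[0,0,0],0]
  ]
}}

```text
clock: 5.95
position: [0.5098, -0.2264, 0.2401]
tcp_rot: [[0.97, 0.244, -0.004], [0.244, -0.97, -0.0], [-0.004, -0.001, -1.0]]
contact_force: [-0.3, -0.3, -6.7]
finger_gap: 0.0494
```

```bash
python3 st.py
python3 - <<'E'
from h import *
im=cams.snapshot("wrist");cv2.imwrite("pics/w6.png",im[:,:,::-1])
im=cams.snapshot("scene")[:,:,::-1]
a=cv2.resize(im[100:250,190:340],None,fx=4,fy=4,interpolation=cv2.INTER_CUBIC);cv2.imwrite("pics/s6z.png",a)
E
```

```text
5.95 along bed xyz mm -1.297431053032647 0.9668196151612752 62.015714100509136 F bed -2.669051977738501 -0.20376985340972384 -6.116425395528051 [-0.3481 -0.2973 -6.6606] T [-0.0171  0.0422  0.014 ] 0.04943063792160542
[[ 0.9699  0.2436 -0.004 ]
 [ 0.2436 -0.9699 -0.0001]
 [-0.0039 -0.0009 -1.    ]]
```

View pics/s6z.png

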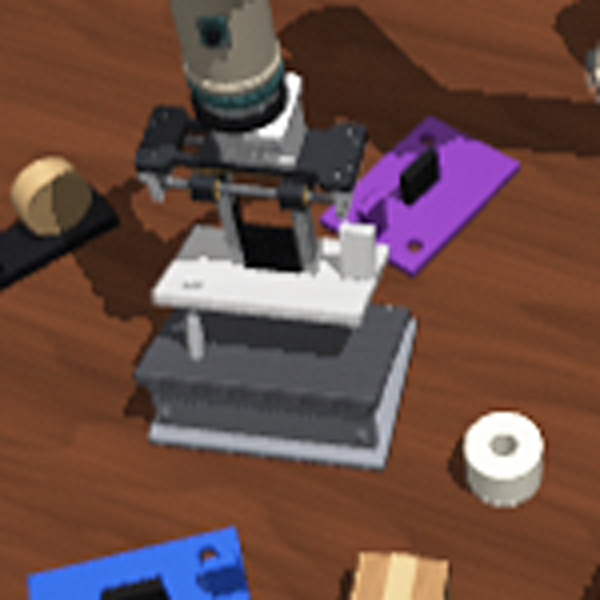

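View pics/w6.png

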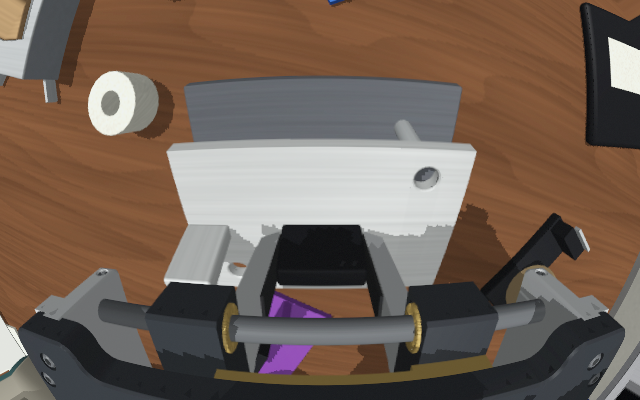

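Run:
```python
from h import *
for z in (.068,.074,):
    P=[onz("top",230+(x+.5)/3.6-.5,145+(y+.5)/3.6-.5,z)[:2] for x,y in [(33,185),(208,194),(44,32),(216,42)]]
    fl,fr,bl,br=P;print(z,P, np.linalg.norm(fl-fr),np.linalg.norm(bl-fl),(fl+fr)/2,np.degrees(np.arctan2(*(((bl-fl)+(br-fr))[::-1]))),np.degrees(np.arctan2(*((fl-fr)[::-1])))-90)
# guide tips
print(onz("top",230+38/3.6,145+220/3.6,.02),onz("top",230+214/3.6,145+230/3.6,.02))
print(onz("top",331,203,.05))
```

```text
0.068 [array([0.5856, 0.3114]), array([0.5727, 0.1512]), array([0.7276, 0.2999]), array([0.7136, 0.141 ])] 0.16070614816079096 0.14251481639104355 [0.5792 0.2313] -4.384541082724666 -4.591535070530725
0.074 [array([0.5849, 0.31  ]), array([0.5721, 0.1506]), array([0.7262, 0.2986]), array([0.7123, 0.1404])] 0.15992663688363964 0.14182354285976062 [0.5785 0.2303] -4.3845410827246685 -4.591535070530682
[0.5565 0.3168 0.02  ] [0.5422 0.1498 0.02  ]
[0.5555 0.0079 0.05  ]
```

Run:
```python
from h import *
s=status.read_state();print(s["joint_pos"])
R=np.array(s["tcp_rot"]);d=np.array([-.081,.468,0])*1000
w=np.array([.3,.7]+[1]*10+[.7,.3]);w=w/w.sum();th=0
for k in w:
    c,sn=np.cos(th),np.sin(th);Rz=np.array([[c,-sn,0],[sn,c,0],[0,0,1]])
    print((Rz@R).T@d*k,-71.4*k);th+=np.radians(71.4)*k
```

```text
[-0.5415  0.2945  1.6411 -0.0021  1.2102  0.7839]
[  0.8871 -11.8408   0.0144] -1.785
[  2.9295 -27.5506   0.0298] -4.165
[  7.0324 -38.9501   0.0295] -5.95
[ 11.0321 -38.0113   0.0108] -5.95
[ 14.9129 -36.6629  -0.0081] -5.95
[ 18.633  -34.9195  -0.0269] -5.95
[ 22.1524 -32.7999  -0.0455] -5.95
[ 25.433  -30.3269  -0.0635] -5.95
[ 28.4397 -27.5271  -0.0808] -5.95
[ 31.1399 -24.4307  -0.0973] -5.95
[ 33.5046 -21.0711  -0.1127] -5.95
[ 35.5083 -17.4845  -0.1269] -5.95
[25.9906 -9.5966 -0.0978] -4.165
[11.4081 -3.293  -0.0444] -1.785
```

Call:
{"name": "step_arm", "arguments": {
  "motion": [
    [45,[0,0,-8],0],
    [45,[0,0,-12],0],
    [45,[0,0,-10],0],
    [45,[1,-12,0],-1.8],
    [45,[3,-27,0],-4],
    [45,[7,-39,0],-6],
    [45,[11,-38,0],-6],
    [45,[15,-37,0],-6],
    [45,[19,-35,0],-6],
    [45,[22,-33,0],-6],
    [45,[25,-30,0],-6],
    [45,[28,-27,0],-6]
  ]
}}

```text
clock: 7.55
position: [0.4463, 0.0966, 0.2729]
tcp_rot: [[0.442, 0.897, -0.004], [0.897, -0.442, 0.005], [0.003, -0.005, -1.0]]
contact_force: [-0.2, -0.3, -6.8]
finger_gap: 0.0498
```

```bash
python3 st.py; python3 -c "
from h import *
print(rel([.429,.242,.27]))"
```

```text
7.55 along bed xyz mm 25.884437552259985 329.70211716582423 87.04167446242542 F bed -2.5364036416150433 -0.22076671827748684 -6.32044526989954 [-0.1553 -0.2665 -6.8068] T [-0.1441 -0.1121 -0.0299] 0.04984144333420629
[[ 0.4416  0.8972 -0.0035]
 [ 0.8972 -0.4415  0.0047]
 [ 0.0026 -0.0052 -1.    ]]
[122.8469 -79.734    3.6759]
```

Call:
{"name": "step_arm", "arguments": {
  "motion": [
    [45,[28,-24,0],-6],
    [45,[32,-21,0],-6],
    [45,[33,-16,0],-6],
    [45,[24,-9,0],-3],
    [45,[8,-3,0],-0.7],
    [45,[0,0,0],0]
  ]
}}

```text
clock: 8.3
position: [0.4045, 0.2469, 0.2743]
tcp_rot: [[0.054, 0.999, -0.005], [0.999, -0.054, 0.006], [0.006, -0.006, -1.0]]
contact_force: [0.1, -1.0, -6.8]
finger_gap: 0.0496
```

```bash
python3 st.py; python3 -c "
from h import *
print(rel([.429,.242,.27]))
s=status.read_state();np.save('w7.npy',[s],allow_pickle=True)
im=cams.snapshot('wrist');cv2.imwrite('pics/w7.png',im[:,:,::-1])
im=cams.snapshot('scene')[:,:,::-1]
a=cv2.resize(im[120:300,300:480],None,fx=3.3,fy=3.3,interpolation=cv2.INTER_CUBIC);cv2.imwrite('pics/s7z.png',a)
im=cams.snapshot('top')[:,:,::-1]
a=cv2.resize(im[130:330,200:380],None,fx=3,fy=3,interpolation=cv2.INTER_CUBIC);cv2.imwrite('pics/t7z.png',a)
"
```

```text
8.3 along bed xyz mm 22.56430129424355 485.7140650255338 89.67414931425785 F bed -2.4704281115780997 -1.0300351897620903 -6.325272387787519 [ 0.1031 -1.036  -6.7887] T [-0.0786 -0.1811 -0.0395] 0.049619221907220894
[[ 0.0537  0.9985 -0.0054]
 [ 0.9985 -0.0536  0.0064]
 [ 0.0061 -0.0058 -1.    ]]
[-3.6071 24.7599  4.1077]
```

View pics/w7.png

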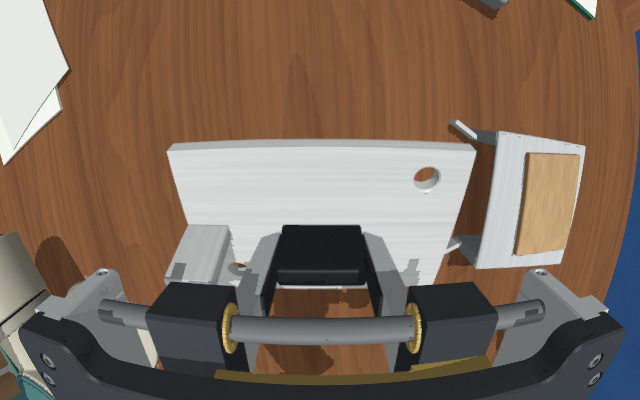

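View pics/s7z.png

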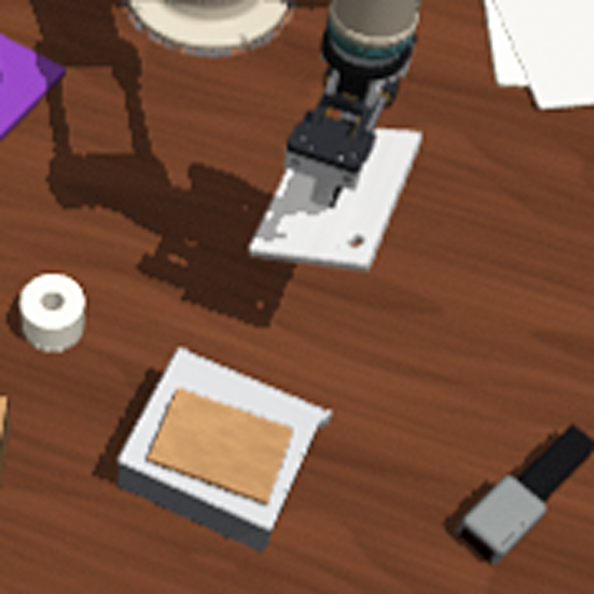

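View pics/t7z.png

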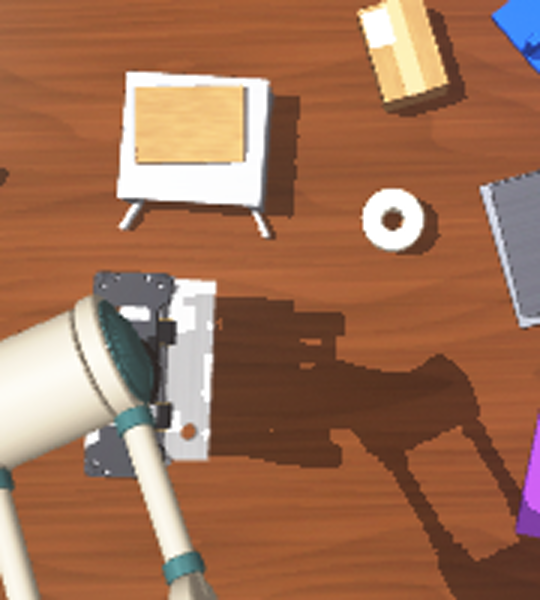

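Run:
```python
from h import *
im=cv2.imread("pics/w7.png");a=cv2.resize(im[110:280,430:600],None,fx=3.5,fy=3.5,interpolation=cv2.INTER_CUBIC);cv2.imwrite("pics/w7z.png",a)
s=np.load("w7.npy",allow_pickle=True)[0]
for q in [(499,131),(476,267),(585,147),(562,263)]: print(onz("wrist",*q,.074,s))
```

```text
[0.587  0.3107 0.074 ]
[0.5736 0.16   0.074 ]
[0.7238 0.2973 0.074 ]
[0.7149 0.1452 0.074 ]
```

View pics/w7z.png

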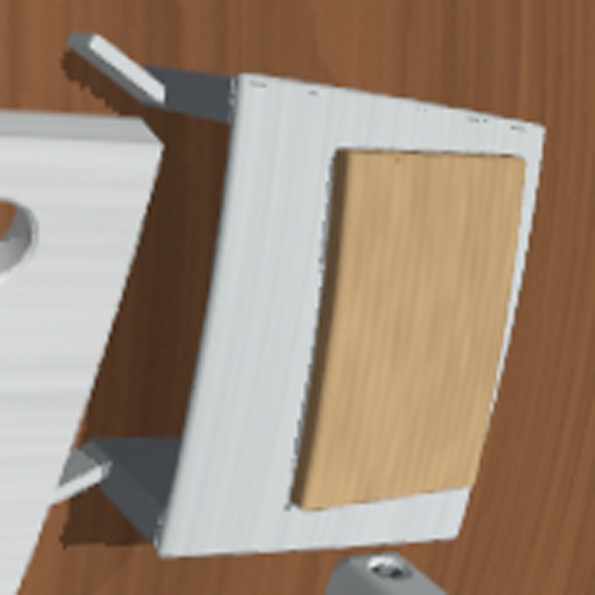

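Call:
{"name": "step_arm", "arguments": {
  "motion": [
    [45,[0,0,12],1.5],
    [45,[0,0,25],0],
    [45,[0,0,28],0],
    [45,[0,0,28],0],
    [45,[0,0,20],0],
    [45,[0,0,10],0],
    [45,[0,0,4],0],
    [45,[0,0,0],0]
  ]
}}

```text
clock: 9.45
position: [0.4069, 0.242, 0.1411]
tcp_rot: [[0.098, 0.995, -0.004], [0.995, -0.097, 0.005], [0.004, -0.005, -1.0]]
contact_force: [-0.4, -0.1, -7.2]
finger_gap: 0.0496
```

```bash
python3 st.py; python3 -c "
from h import *
s=status.read_state();print(s['position'])
im=cams.snapshot('wrist');cv2.imwrite('pics/w8.png',im[:,:,::-1])
im=cams.snapshot('scene')[:,:,::-1]
a=cv2.resize(im[120:300,300:480],None,fx=3.3,fy=3.3,interpolation=cv2.INTER_CUBIC);cv2.imwrite('pics/s8z.png',a)
"
```

```text
9.45 along bed xyz mm -22.054816378166514 480.3475856625379 -35.85260508489286 F bed -2.884162092501156 0.03791657947231307 -6.588074914781893 [-0.446  -0.0727 -7.1774] T [-0.1257 -0.0997  0.0344] 0.04955834807235402
[[ 0.0975  0.9952 -0.0043]
 [ 0.9952 -0.0975  0.0048]
 [ 0.0043 -0.0048 -1.    ]]
[0.4069 0.242  0.1411]
```

View pics/s8z.png

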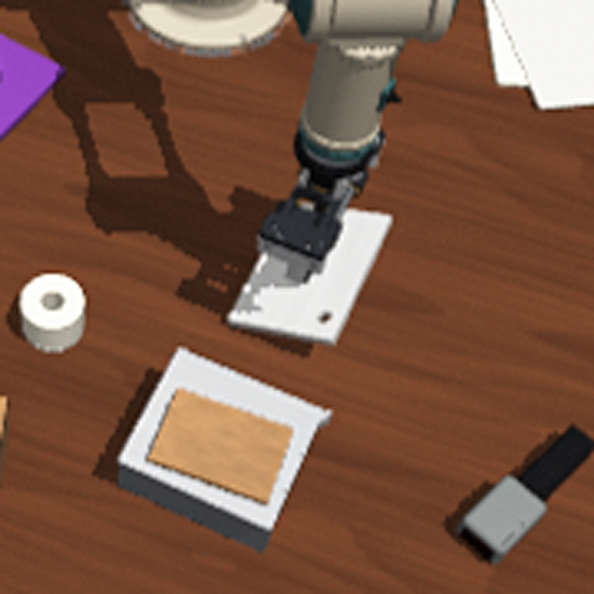

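Call:
{"name": "step_arm", "arguments": {
  "motion": [
    [45,[0,0,3],0],
    [45,[0,0,3],0],
    [45,[0,0,2],0],
    [45,[0,0,0],0]
  ],
  "grip_force": 15
}}

```text
clock: 10.05
position: [0.4079, 0.2427, 0.1344]
tcp_rot: [[0.097, 0.995, -0.0], [0.995, -0.097, 0.007], [0.006, -0.001, -1.0]]
contact_force: [-0.2, 0.1, -7.1]
finger_gap: 0.0499
```

Call:
{"name": "step_arm", "arguments": {
  "motion": [
    [45,[0,0,2],0],
    [45,[0,0,2],0],
    [45,[0,0,2],0]
  ]
}}

```text
clock: 10.42
position: [0.4088, 0.2445, 0.1296]
tcp_rot: [[0.099, 0.995, 0.003], [0.995, -0.099, 0.011], [0.011, 0.002, -1.0]]
contact_force: [-0.7, 2.3, -1.3]
finger_gap: 0.0498
```

Call:
{"name": "step_arm", "arguments": {
  "motion": [
    [45,[0,0,2],0],
    [45,[0,0,2],0],
    [45,[0,0,0],0]
  ]
}}

```text
clock: 10.8
position: [0.4095, 0.2449, 0.1256]
tcp_rot: [[0.099, 0.995, 0.004], [0.995, -0.099, 0.011], [0.012, 0.003, -1.0]]
contact_force: [0.2, 1.9, -2.6]
finger_gap: 0.0495
```

```bash
python3 st.py; python3 -c "
from h import *
s=status.read_state();print(s['position'])
im=cams.snapshot('wrist');cv2.imwrite('pics/w9.png',im[:,:,::-1])
"
```

```text
10.8 along bed xyz mm -24.294073153598756 482.5242504174863 -51.44976245678287 F bed -0.2949213601795531 1.76773949520421 -2.6628010129359767 [ 0.1873  1.8692 -2.6024] T [ 0.1638  0.1184 -0.0061] 0.049455888218611896
[[ 0.0986  0.9951  0.0042]
 [ 0.9951 -0.0986  0.0113]
 [ 0.0116  0.003  -0.9999]]
[0.4095 0.2449 0.1256]
```

View pics/w9.png

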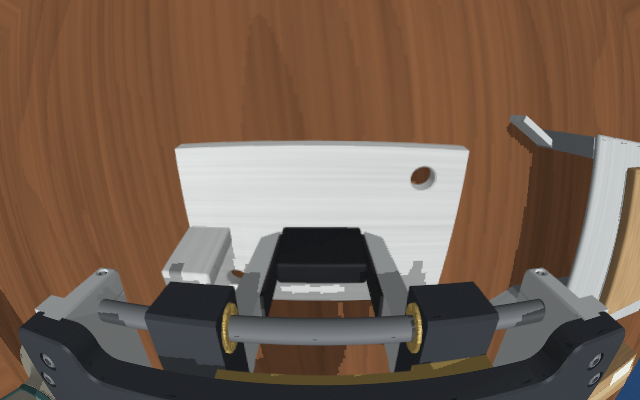

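Call:
{"name": "step_arm", "arguments": {
  "motion": [
    [45,[0,0,2],0],
    [45,[0,0,2],0],
    [45,[0,0,2],0]
  ]
}}

```text
clock: 11.22
position: [0.4099, 0.2448, 0.1194]
tcp_rot: [[0.099, 0.995, 0.005], [0.995, -0.099, 0.011], [0.012, 0.004, -1.0]]
contact_force: [-0.1, 2.1, -2.6]
finger_gap: 0.05
```

Call:
{"name": "step_arm", "arguments": {
  "motion": [
    [45,[0,0,2],0],
    [45,[0,0,1.5],0],
    [45,[0,0,0],0]
  ],
  "grip_force": 10
}}

```text
clock: 11.6
position: [0.4096, 0.2444, 0.1152]
tcp_rot: [[0.099, 0.995, 0.004], [0.995, -0.099, 0.01], [0.011, 0.003, -1.0]]
contact_force: [-0.4, 0.8, -0.5]
finger_gap: 0.05
```

```bash
python3 st.py; python3 -c "
from h import *
s=status.read_state();print(s['position'])
im=cams.snapshot('wrist');cv2.imwrite('pics/w10.png',im[:,:,::-1])
"
```

```text
11.6 along bed xyz mm -27.88845794800405 482.05421934430035 -61.29564283209915 F bed -0.35039067072475855 0.8557463107124963 -0.435434937498646 [-0.3824  0.7863 -0.5292] T [ 0.1895  0.1966 -0.0124] 0.04999036088218423
[[ 0.0985  0.9951  0.0039]
 [ 0.9951 -0.0986  0.0102]
 [ 0.0105  0.0028 -0.9999]]
[0.4096 0.2444 0.1152]
```

View pics/w10.png

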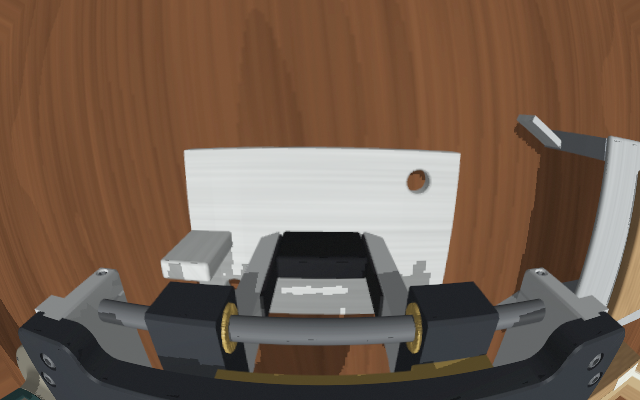

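Call:
{"name": "step_arm", "arguments": {
  "motion": [
    [45,[0,0,1.5],0],
    [45,[0,0,1],0],
    [45,[0,0,0],0]
  ],
  "grip_force": 5
}}

```text
clock: 12.02
position: [0.4095, 0.2444, 0.1144]
tcp_rot: [[0.098, 0.995, 0.005], [0.995, -0.098, 0.01], [0.011, 0.004, -1.0]]
contact_force: [1.1, 1.2, -5.0]
finger_gap: 0.0503
```

Call:
{"name": "step_arm", "arguments": {
  "motion": [
    [52,[0,0,0],0],
    [58,[0,0,0],0],
    [70,[0,0,0],0],
    [70,[0,0,0],0]
  ]
}}

```text
clock: 12.52
position: [0.4104, 0.2441, 0.1148]
tcp_rot: [[0.097, 0.995, 0.007], [0.995, -0.097, 0.01], [0.01, 0.006, -1.0]]
contact_force: [0.6, 0.2, 0.2]
finger_gap: 0.0693
```

```bash
python3 st.py; python3 -c "
from h import *
s=status.read_state();print(s['position'])
im=cams.snapshot('wrist');cv2.imwrite('pics/w11.png',im[:,:,::-1])
"
```

```text
12.525 along bed xyz mm -27.39542869467408 481.5986621233838 -61.83659812953219 F bed 0.6645082215151819 0.09673708409661043 -0.010427291209395317 [0.5854 0.2464 0.2181] T [-0.0518 -0.061  -0.0262] 0.069320346695815
[[ 0.097   0.9953  0.0068]
 [ 0.9952 -0.0971  0.0098]
 [ 0.0104  0.0058 -0.9999]]
[0.4104 0.2441 0.1148]
```

View pics/w11.png

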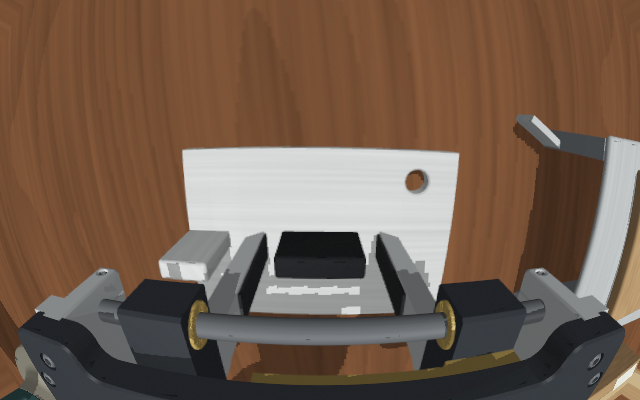

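Call:
{"name": "step_arm", "arguments": {
  "motion": [
    [70,[0,0,-20],0],
    [70,[0,0,-40],0],
    [70,[0,0,-45],0],
    [70,[0,0,-20],9],
    [70,[0,0,0],9],
    [70,[0,0,0],9],
    [70,[0,0,0],9],
    [70,[0,0,0],9],
    [70,[0,0,0],9],
    [70,[0,0,0],9],
    [70,[0,0,0],9],
    [70,[0,0,0],9]
  ]
}}

```text
clock: 14.08
position: [0.4088, 0.2424, 0.2438]
tcp_rot: [[1.0, 0.013, 0.006], [0.013, -1.0, 0.009], [0.007, -0.009, -1.0]]
contact_force: [0.3, 1.1, 0.1]
finger_gap: 0.0699
```

Call:
{"name": "step_arm", "arguments": {
  "motion": [
    [70,[0,0,0],9],
    [70,[0,0,0],0]
  ]
}}

```text
clock: 14.32
position: [0.4086, 0.2423, 0.2436]
tcp_rot: [[0.989, -0.147, 0.006], [-0.147, -0.989, 0.009], [0.005, -0.01, -1.0]]
contact_force: [-0.9, 0.2, -1.0]
finger_gap: 0.0697
```

Run:
```python
from h import *
s=status.read_state();im=cams.snapshot("wrist");cv2.imwrite("pics/w12.png",im[:,:,::-1]);np.save("w12.npy",[s],allow_pickle=True)
print(s["clock"],s["position"],s["tcp_rot"],s["joint_pos"])
```

```text
14.325 [0.4086 0.2423 0.2436] [[ 0.9891 -0.147   0.006 ]
 [-0.147  -0.9891  0.0087]
 [ 0.0047 -0.0095 -0.9999]] [0.3849 0.1654 1.8097 0.0064 1.1577 2.1007]
```

View pics/w12.png

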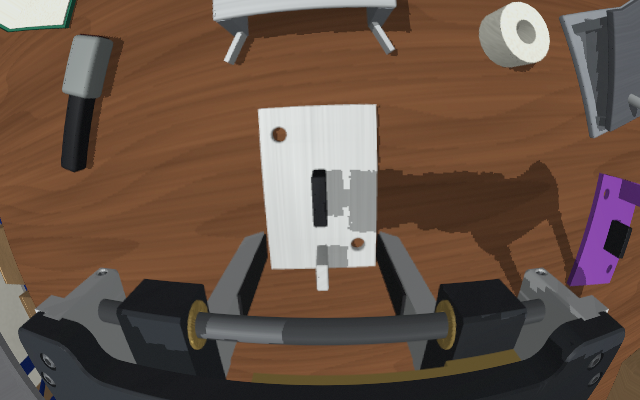

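Run:
```python
from h import *
im=cv2.imread("pics/w12.png");a=cv2.resize(im[95:300,235:405],None,fx=2.9,fy=2.9,interpolation=cv2.INTER_CUBIC);cv2.imwrite("pics/w12z.png",a)
a=cv2.resize(im[0:75,200:410],None,fx=3.8,fy=3.8,interpolation=cv2.INTER_CUBIC);cv2.imwrite("pics/w12y.png",a)
```

```text
(no output)
```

View pics/w12z.png

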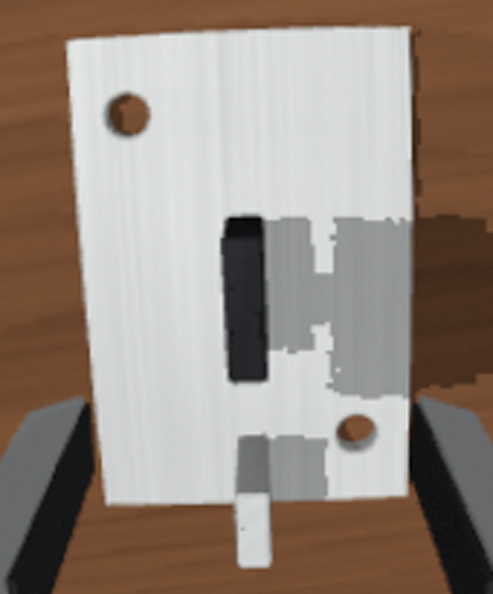

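View pics/w12y.png

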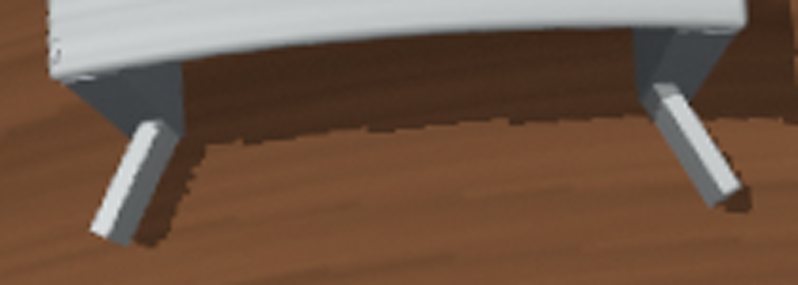

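Run:
```python
from h import *
s=np.load("w12.npy",allow_pickle=True)[0]
W=lambda x,y,u0,v0,f,z:onz("wrist",u0+(x+.5)/f-.5,v0+(y+.5)/f-.5,z,s)[:2]
P=np.array([W(x,y,235,95,2.9,.01) for x,y in [(68,41),(410,28),(407,495),(106,503),(128,115),(357,432)]])
Q=np.array([(90,60),(90,-60),(-90,-60),(-90,60),(62,40),(-62,-40)])/1e3
p0,q0=P.mean(0),Q.mean(0);A,B=P-p0,Q-q0
a=np.arctan2((B[:,0]*A[:,1]-B[:,1]*A[:,0]).sum(),(B*A).sum());R=np.array([[np.cos(a),-np.sin(a)],[np.sin(a),np.cos(a)]])
t=p0-R@q0;print("plate",t,np.degrees(a),np.sqrt((A**2).sum()/(B**2).sum()));print((P-(Q@R.T+t))@R*1e3)
tg=t+R@[-.075,0];print("tongue",tg)
G=[W(x,y,200,0,3.8,.02) for x,y in [(163,125),(660,92),(106,238),(722,190)]];print("guides",G,"mids",(G[0]+G[1])/2,(G[2]+G[3])/2,np.linalg.norm(G[0]-G[1]),np.linalg.norm(G[2]-G[3]))
for z in (.074,): 
  l,r=W(52,78,200,0,3.8,z),W(745,22,200,0,3.8,z);print(l,r,(l+r)/2,np.linalg.norm(l-r),np.degrees(np.arctan2(*(l-r)[::-1]))-90)
for z in (.138,.178):print(rel([*tg,z]))
R=s["tcp_rot"];print(np.degrees(np.arctan2(R[1,0],R[0,0])))
```

```text
plate [0.4102 0.2447] -6.417812464681366 0.9972691256248084
[[-0.451  -0.0388]
 [-0.5049  0.0108]
 [ 0.0734 -0.2519]
 [ 0.3015  0.2395]
 [-0.1453 -0.1131]
 [ 0.7263  0.1536]]
tongue [0.3357 0.2531]
guides [array([0.5867, 0.2963]), array([0.5745, 0.1671]), array([0.5591, 0.316 ]), array([0.546 , 0.1551])] mids [0.5806 0.2317] [0.5525 0.2356] 0.12982594187715957 0.16137614101541872
[0.5876 0.3082] [0.5748 0.1563] [0.5812 0.2323] 0.1524082614318461 -4.810573690261421
[-74.2282   0.9615 105.2897]
[-74.0402   0.5804  65.292 ]
-8.453302375799812
```

Call:
{"name": "step_arm", "arguments": {
  "motion": [
    [50,[-15,0.3,0],-2],
    [50,[-30,0.3,0],0],
    [50,[-22,0.2,10],0],
    [50,[-7,0.2,20],0],
    [50,[0,0,15],0],
    [50,[0,0,0],0]
  ]
}}

```text
clock: 15.12
position: [0.3273, 0.25, 0.1973]
tcp_rot: [[0.996, -0.094, 0.003], [-0.094, -0.996, 0.009], [0.003, -0.009, -1.0]]
contact_force: [-0.2, 0.7, 0.4]
finger_gap: 0.0498
```

Run:
```python
from h import *
s=status.read_state();im=cams.snapshot("wrist");cv2.imwrite("pics/w13.png",im[:,:,::-1])
R=s["tcp_rot"];print(s["clock"],s["position"],R,np.degrees(np.arctan2(R[1,0],R[0,0])),rel([.3357,.2531,.120]))
```

```text
15.125 [0.3273 0.25   0.1973] [[ 0.9956 -0.094   0.0035]
 [-0.094  -0.9955  0.009 ]
 [ 0.0026 -0.0093 -1.    ]] -5.392977028474187 [ 7.3302 -2.8598 77.8836]
```

View pics/w13.png

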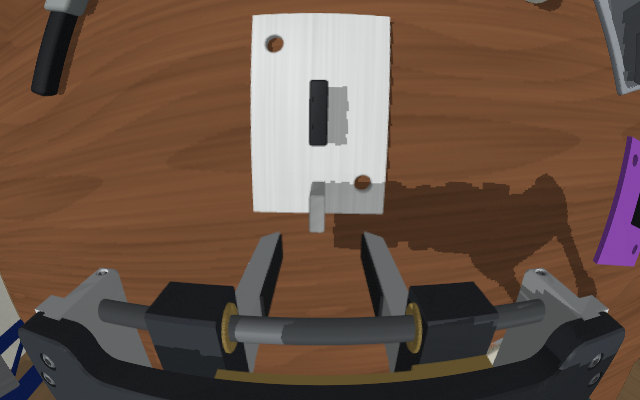

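Call:
{"name": "step_arm", "arguments": {
  "motion": [
    [50,[7,-2.8,0],1],
    [50,[0,0,18],0],
    [50,[0,0,22],0],
    [50,[0,0,10],0],
    [50,[0,0,0],0]
  ]
}}

```text
clock: 15.8
position: [0.3402, 0.255, 0.1502]
tcp_rot: [[0.994, -0.112, 0.013], [-0.113, -0.994, 0.014], [0.012, -0.016, -1.0]]
contact_force: [-0.1, -0.2, -0.2]
finger_gap: 0.0499
```

Run:
```python
from h import *
s=status.read_state();im=cams.snapshot("wrist");cv2.imwrite("pics/w14.png",im[:,:,::-1])
R=s["tcp_rot"];print(s["clock"],s["position"],R,np.degrees(np.arctan2(R[1,0],R[0,0])),rel([.3357,.2531,.120]),s["contact_force"])
```

```text
15.8 [0.3402 0.255  0.1502] [[ 0.9936 -0.1124  0.0133]
 [-0.1126 -0.9935  0.0141]
 [ 0.0116 -0.0155 -0.9998]] -6.4660996338219485 [-4.877   3.0359 30.4921] [-0.1201 -0.2176 -0.1534]
```

View pics/w14.png

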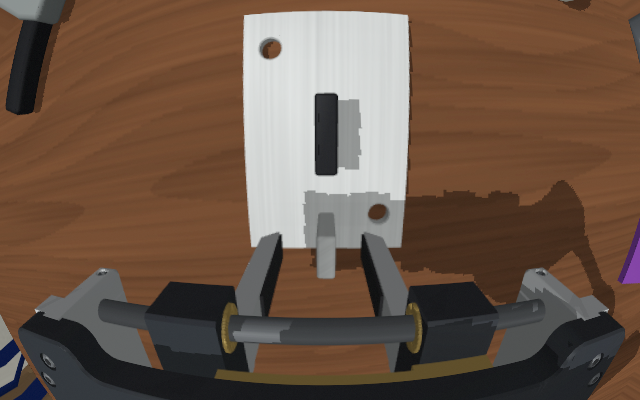

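Call:
{"name": "step_arm", "arguments": {
  "motion": [
    [50,[-5.5,2,10],0],
    [50,[0,0,10],0],
    [50,[0,0,6],0],
    [50,[0,0,0],0]
  ]
}}

```text
clock: 16.35
position: [0.3354, 0.2544, 0.1239]
tcp_rot: [[0.994, -0.112, 0.016], [-0.113, -0.994, 0.016], [0.014, -0.017, -1.0]]
contact_force: [0.2, 0.9, -1.0]
finger_gap: 0.0498
```

Run:
```python
from h import *
s=status.read_state();im=cams.snapshot("wrist");cv2.imwrite("pics/w15.png",im[:,:,::-1])
R=s["tcp_rot"];print(s["clock"],s["position"],R,np.degrees(np.arctan2(R[1,0],R[0,0])),rel([.3357,.2531,.042])-[0,0,78],s["contact_force"])
```

```text
16.35 [0.3354 0.2544 0.1239] [[ 0.9935 -0.1123  0.0162]
 [-0.1126 -0.9935  0.0157]
 [ 0.0144 -0.0174 -0.9997]] -6.465640711986499 [-0.8611  2.801   4.0423] [ 0.1692  0.9085 -0.9982]
```

View pics/w15.png

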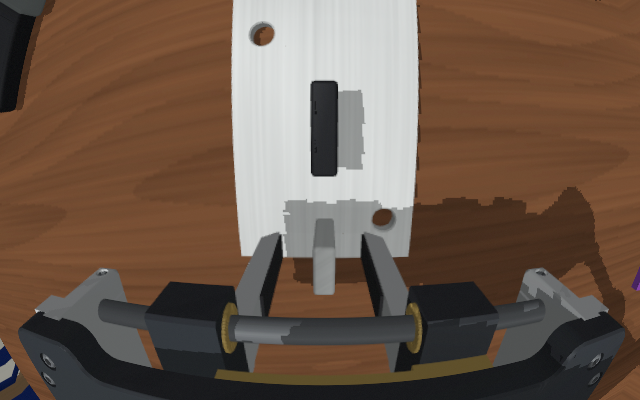

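Call:
{"name": "step_arm", "arguments": {
  "motion": [
    [40,[-0.5,2,3.5],0],
    [25,[0,0,0],0],
    [10,[0,0,0],0],
    [8,[0,0,0],0],
    [8,[0,0,0],0],
    [8,[0,0,0],0]
  ],
  "grip_force": 12
}}

```text
clock: 17.15
position: [0.3353, 0.2527, 0.1209]
tcp_rot: [[0.994, -0.112, 0.018], [-0.112, -0.994, 0.016], [0.016, -0.018, -1.0]]
contact_force: [0.4, 1.3, -0.5]
finger_gap: 0.0118
```

```bash
cat > dk.py <<'E'
from h import *
s=status.read_state();R=np.array(s["tcp_rot"])
a=-.084;X=np.array([np.cos(a),np.sin(a)]);Y=np.array([-np.sin(a),np.cos(a)])
g=(s["position"]+R[:,2]*.078);d=g[:2]-[.581,.232]
f=s["contact_force"]
print(s["clock"],"tongue in dock mm",d@X*1e3,d@Y*1e3,"gz",g[2]*1e3,"yaw rel deg",np.degrees(np.arctan2(R[1,0],R[0,0])-a),"F",f[:2]@X,f[:2]@Y,f[2],"T",s["ft_torque"],"gap",s["finger_gap"],"tilt",R[:,2])
t=R.T@np.r_[X,0];print("dock x in tool",t)
E
python3 dk.py
```

```text
17.15 tongue in dock mm -245.2653241569222 1.3622436414193009 gz 42.91591676217721 yaw rel deg -1.630305857282641 F 0.2977212600340466 1.2981584632091463 -0.5374358883775736 T [-0.2315  0.0319  0.0347] gap 0.01183962759322912 tilt [ 0.018   0.0163 -0.9997]
dock x in tool [ 0.9995 -0.0282  0.0165]
```

Call:
{"name": "step_arm", "arguments": {
  "motion": [
    [8,[6,-0.2,0.1],-0.8],
    [8,[12,-0.1,0.2],-0.8],
    [8,[15,0,0.2],0],
    [8,[15,0,0.2],0],
    [8,[12,0,0.2],0],
    [8,[0,0,0],0]
  ]
}}

```text
clock: 17.9
position: [0.3786, 0.2447, 0.1201]
tcp_rot: [[0.996, -0.087, -0.025], [-0.087, -0.996, 0.01], [-0.025, -0.008, -1.0]]
contact_force: [1.6, -1.4, -1.0]
finger_gap: 0.0119
```

```bash
python3 dk.py;  python3 - <<'E'
from h import *
s=status.read_state();im=cams.snapshot("wrist");cv2.imwrite("pics/w16.png",im[:,:,::-1]);np.save("w16.npy",[s],allow_pickle=True)
E
```

```text
17.9 tongue in dock mm -204.73227936634117 -3.736354318432225 gz 42.109428873202916 yaw rel deg -0.1557807239030458 F 1.6847446959047747 -1.2951163804230483 -0.9659647839152528 T [-0.4466 -0.3458  0.0194] gap 0.011928158800073483 tilt [-0.0246  0.0097 -0.9997]
dock x in tool [ 0.9997 -0.0029 -0.0253]
```

View pics/w16.png

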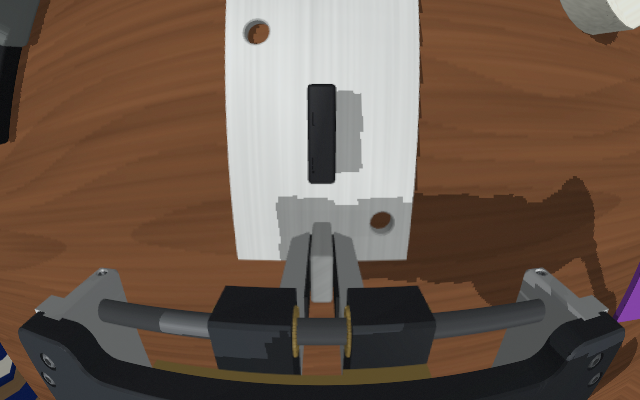

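Call:
{"name": "step_arm", "arguments": {
  "motion": [
    [8,[6,-1.5,0],0],
    [8,[10,-1.5,0],0],
    [8,[10,-1,0],0],
    [8,[8,0,0],0],
    [8,[0,0,0],0]
  ]
}}

```text
clock: 18.58
position: [0.3977, 0.2439, 0.1187]
tcp_rot: [[0.994, -0.089, -0.06], [-0.089, -0.996, 0.005], [-0.061, 0.0, -0.998]]
contact_force: [1.0, 0.4, -2.2]
finger_gap: 0.0121
```

```bash
python3 dk.py;  python3 - <<'E'
from h import *
s=status.read_state();im=cams.snapshot("wrist");cv2.imwrite("pics/w17.png",im[:,:,::-1])
im=cams.snapshot("top")[:,:,::-1]
a=cv2.resize(im[130:290,200:360],None,fx=3.5,fy=3.5,interpolation=cv2.INTER_CUBIC);cv2.imwrite('pics/t17z.png',a)
E
```

```text
18.575 tongue in dock mm -188.41520905994787 -3.517117850908767 gz 40.82074546987824 yaw rel deg -0.28319301402379393 F 0.9497556869406375 0.46422932160972796 -2.209972274507851 T [ 0.1108 -0.2778  0.0655] gap 0.012106280917542383 tilt [-0.0604  0.0049 -0.9982]
dock x in tool [ 0.9981 -0.0049 -0.0606]
```

View pics/w17.png

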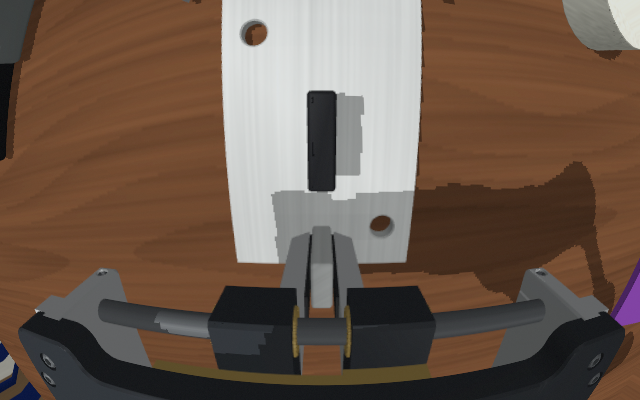

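View pics/t17z.png

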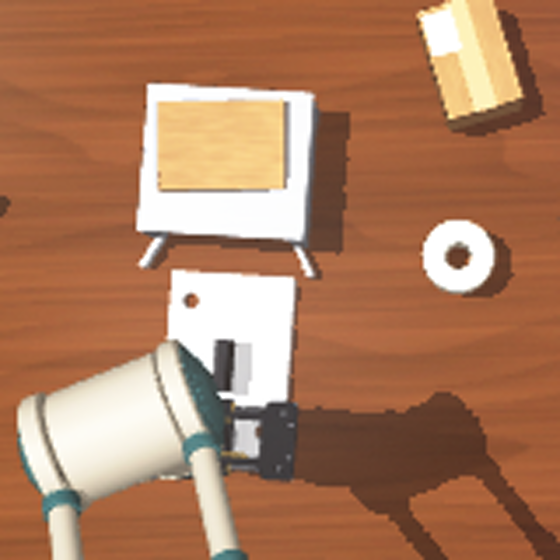

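Call:
{"name": "step_arm", "arguments": {
  "motion": [
    [8,[24,-3,-1.2],-0.2],
    [8,[24,-1.5,-1.2],0]
  ]
}}

```text
clock: 18.92
position: [0.4378, 0.2436, 0.118]
tcp_rot: [[0.993, -0.086, -0.079], [-0.086, -0.996, 0.003], [-0.079, 0.004, -0.997]]
contact_force: [-8.6, 0.5, 12.8]
finger_gap: 0.012
```

```bash
python3 dk.py
```

```text
18.925 tongue in dock mm -149.89986150593833 -0.72649193256964 gz 40.25706612155472 yaw rel deg -0.1486639186174392 F -8.59910234874066 -0.20387726941033993 12.809297940006584 T [0.5624 1.6968 0.015 ] gap 0.012023812597717478 tilt [-0.0794  0.0032 -0.9968]
dock x in tool [ 0.9968 -0.0023 -0.0794]
```

Call:
{"name": "step_arm", "arguments": {
  "motion": [
    [8,[0,0,-1.5],0],
    [8,[24,0,-2.5],0],
    [8,[24,0,-2.5],0]
  ]
}}

```text
clock: 19.3
position: [0.4828, 0.239, 0.1185]
tcp_rot: [[0.993, -0.085, -0.087], [-0.085, -0.996, 0.002], [-0.087, 0.006, -0.996]]
contact_force: [-2.7, -0.4, -1.9]
finger_gap: 0.0121
```

```bash
python3 dk.py;  python3 - <<'E'
from h import *
s=status.read_state();im=cams.snapshot("wrist");cv2.imwrite("pics/w18.png",im[:,:,::-1])
im=cams.snapshot("top")[:,:,::-1]
a=cv2.resize(im[130:290,200:360],None,fx=3.5,fy=3.5,interpolation=cv2.INTER_CUBIC);cv2.imwrite('pics/t18z.png',a)
E
```

```text
19.3 tongue in dock mm -105.15725679203943 -1.7096931862017666 gz 40.75121761868325 yaw rel deg -0.09460269777112652 F -2.643525667442027 -0.5979980350398861 -1.943153142317111 T [0.2926 0.1209 0.0875] gap 0.012069140828786531 tilt [-0.0869  0.0016 -0.9962]
dock x in tool [ 0.9962 -0.0011 -0.0867]
```

View pics/w18.png

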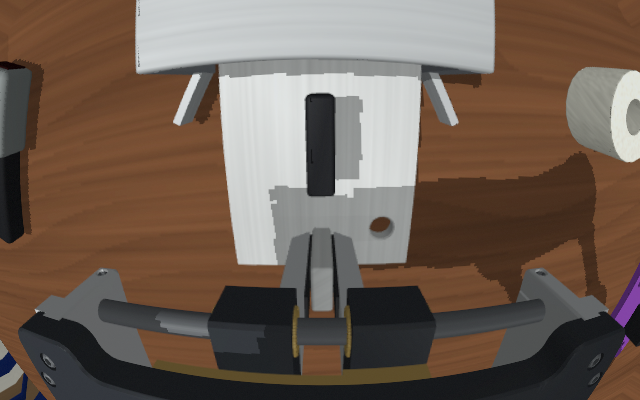

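View pics/t18z.png

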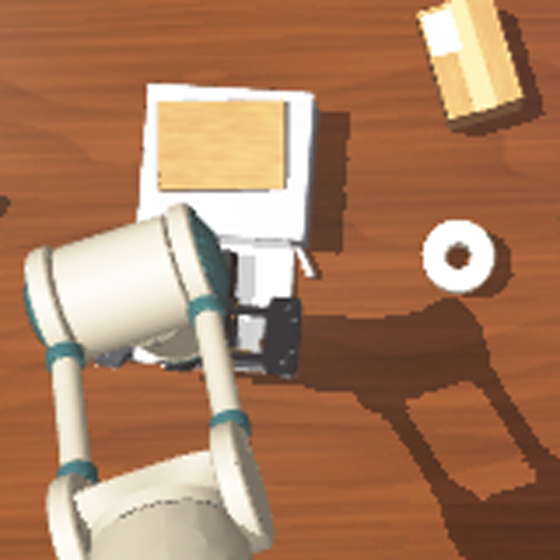

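Call:
{"name": "step_arm", "arguments": {
  "motion": [
    [8,[20,0,-2],0],
    [8,[20,0,-2],0],
    [8,[12,0,-1.2],0]
  ]
}}

```text
clock: 19.77
position: [0.5318, 0.2345, 0.118]
tcp_rot: [[0.992, -0.085, -0.095], [-0.086, -0.996, 0.001], [-0.095, 0.007, -0.995]]
contact_force: [-3.1, 0.8, 1.1]
finger_gap: 0.0123
```

```bash
python3 dk.py
```

```text
19.775 tongue in dock mm -56.600401089840624 -2.223521671575151 gz 40.308252035401196 yaw rel deg -0.11514242788984692 F -3.1157478470794198 0.5255206222952534 1.110439210864167 T [0.4292 0.488  0.1208] gap 0.012252639293124964 tilt [-0.0952  0.001  -0.9955]
dock x in tool [ 0.9955 -0.0013 -0.0949]
```

Call:
{"name": "step_arm", "arguments": {
  "motion": [
    [8,[8,0,-0.9],0],
    [8,[8,0,-0.9],0]
  ]
}}

```text
clock: 20.02
position: [0.5477, 0.233, 0.118]
tcp_rot: [[0.992, -0.085, -0.097], [-0.085, -0.996, 0.001], [-0.097, 0.008, -0.995]]
contact_force: [-2.6, 0.0, -1.4]
finger_gap: 0.0125
```

```bash
python3 dk.py
```

```text
20.025 tongue in dock mm -40.86443642396622 -2.3956253128714713 gz 40.35219400690987 yaw rel deg -0.10546136366034142 F -2.548717492365054 -0.16548826092117386 -1.409593129588945 T [0.3259 0.2915 0.1512] gap 0.012540203897997789 tilt [-0.0973  0.0006 -0.9953]
dock x in tool [ 0.9953 -0.0011 -0.097 ]
```

Call:
{"name": "step_arm", "arguments": {
  "motion": [
    [8,[4,0,-0.4],0],
    [8,[4,0,-0.4],0]
  ]
}}

```text
clock: 20.27
position: [0.5559, 0.2323, 0.118]
tcp_rot: [[0.992, -0.085, -0.098], [-0.085, -0.996, 0.001], [-0.098, 0.008, -0.995]]
contact_force: [-4.9, 0.1, -0.2]
finger_gap: 0.0127
```

```bash
python3 dk.py
```

```text
20.275 tongue in dock mm -32.697619961297185 -2.3623200396109367 gz 40.34008260589916 yaw rel deg -0.11432344461589844 F -4.864483878356762 -0.3443605362874016 -0.21205044760211816 T [0.3841 0.3989 0.1577] gap 0.012697613935347357 tilt [-0.0982  0.0008 -0.9952]
dock x in tool [ 0.9952 -0.0012 -0.098 ]
```

```bash
python3 - <<'E'
from h import *
s=status.read_state();im=cams.snapshot("wrist");cv2.imwrite("pics/w19.png",im[:,:,::-1]);np.save("w19.npy",[s],allow_pickle=True)
E
```

```text
(no output)
```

View pics/w19.png

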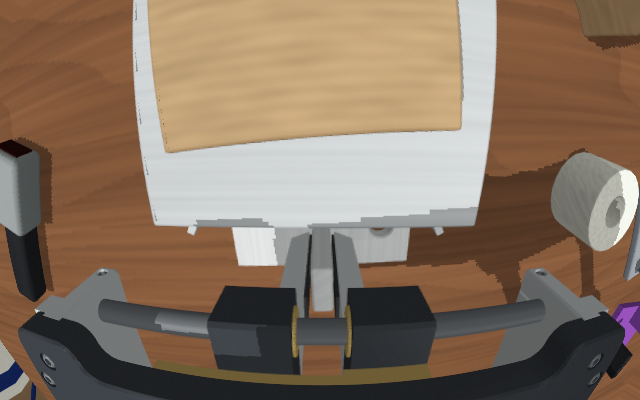

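```bash
python3 - <<'E'
from h import *
s=np.load("w19.npy",allow_pickle=True)[0]
a=-.084;X=np.array([np.cos(a),np.sin(a)]);Y=np.array([-np.sin(a),np.cos(a)])
D=lambda u,v,z:(lambda p:((p-[.581,.232])@X*1e3,(p-[.581,.232])@Y*1e3))(onz("wrist",u,v,z,s)[:2])
print("end",D(238,265,.01),D(408,262,.01))
for z in(.064,.074):print("roof",D(155,224,z),D(475,224,z),D(316,226,z))
print("guide tips",D(190,232,.02),D(439,232,.02), "tongue top",D(322,309,.06))
E
```

```text
end (np.float64(-57.51203233349416), np.float64(56.414439502663825)) (np.float64(-55.93116793482014), np.float64(-65.575570038652))
roof (np.float64(1.2942994186740393), np.float64(81.28123230925267)) (np.float64(0.5241872415380265), np.float64(-80.32282585848985)) (np.float64(1.063333288081021), np.float64(-0.4977424689642205))
roof (np.float64(6.2806016105883025), np.float64(74.74189046443286)) (np.float64(5.57099826294572), np.float64(-74.164702721684)) (np.float64(6.067782823498996), np.float64(-0.6115917843709832))
guide tips (np.float64(-26.03675556650073), np.float64(83.78522186228528)) (np.float64(-26.78088548067542), np.float64(-80.8954284019956)) tongue top (np.float64(-53.219147092272564), np.float64(-3.261933610380923))
```

Call:
{"name": "step_arm", "arguments": {
  "motion": [
    [8,[4,-0.3,-0.4],0],
    [8,[4,-0.3,-0.4],0]
  ]
}}

```text
clock: 20.58
position: [0.5586, 0.2325, 0.1177]
tcp_rot: [[0.99, -0.086, -0.112], [-0.086, -0.996, 0.001], [-0.112, 0.009, -0.994]]
contact_force: [-8.4, 0.1, 3.1]
finger_gap: 0.0122
```

```bash
python3 dk.py
```

```text
20.575 tongue in dock mm -31.078348056552887 -2.067245876841699 gz 40.21742934048822 yaw rel deg -0.17594482622932991 F -8.36115289409285 -0.5577445186961955 3.128752146789317 T [0.4858 1.4113 0.1129] gap 0.012175682007234099 tilt [-0.1123  0.0008 -0.9937]
dock x in tool [ 0.9937 -0.0021 -0.112 ]
```

Call:
{"name": "step_arm", "arguments": {
  "motion": [
    [8,[8,0,-0.8],0],
    [8,[8,0,-0.8],0]
  ],
  "grip_force": 25
}}

```text
clock: 20.82
position: [0.5631, 0.2324, 0.117]
tcp_rot: [[0.986, -0.087, -0.14], [-0.087, -0.996, 0.002], [-0.14, 0.01, -0.99]]
contact_force: [-12.7, 1.4, 6.0]
finger_gap: 0.0118
```

```bash
python3 dk.py;  python3 - <<'E'
from h import *
s=status.read_state();im=cams.snapshot("wrist");cv2.imwrite("pics/w20.png",im[:,:,::-1]);np.save("w20.npy",[s],allow_pickle=True)
E
```

```text
20.825 tongue in dock mm -28.766085059428438 -1.9015317911105694 gz 39.7549762298772 yaw rel deg -0.2438007920475923 F -12.814721373390164 0.3469571854058626 5.998837709348826 T [ 0.8989  2.2305 -0.0016] gap 0.011840902434611692 tilt [-0.1403  0.0021 -0.9901]
dock x in tool [ 0.9901 -0.0028 -0.14  ]
```

View pics/w20.png

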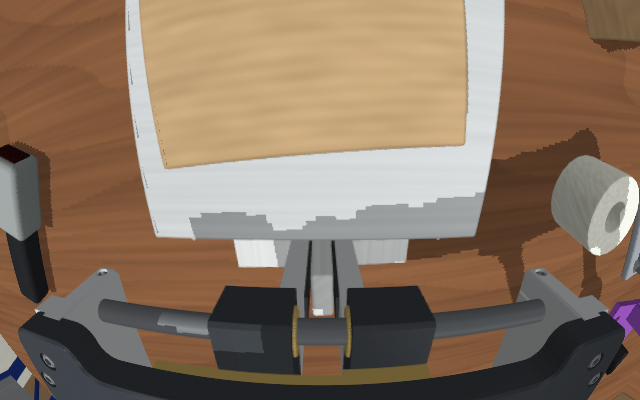

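Call:
{"name": "step_arm", "arguments": {
  "motion": [
    [8,[0,0,0],0],
    [20,[0,0,0],0],
    [40,[0,0,0],0],
    [50,[0,0,0],0]
  ]
}}

```text
clock: 21.38
position: [0.5666, 0.2325, 0.1183]
tcp_rot: [[0.987, -0.087, -0.132], [-0.087, -0.996, 0.003], [-0.132, 0.009, -0.991]]
contact_force: [-0.0, -0.4, -0.7]
finger_gap: 0.0368
```

```bash
python3 dk.py;  python3 - <<'E'
from h import *
s=status.read_state();im=cams.snapshot("wrist");cv2.imwrite("pics/w21.png",im[:,:,::-1]);np.save("w21.npy",[s],allow_pickle=True)
s=status.read_state();print(s["position"],rel([.50,.24,.25]))
E
```

```text
21.375 tongue in dock mm -24.695508278979737 -1.3706410932090725 gz 40.958544698594416 yaw rel deg -0.24445076664172327 F 0.01591361241221106 -0.39706239338430505 -0.7174656087705674 T [ 0.0941 -0.0811  0.03  ] gap 0.036810341221712235 tilt [-0.1323  0.0025 -0.9912]
dock x in tool [ 0.9912 -0.0031 -0.132 ]
[0.5666 0.2325 0.1183] [ -83.8071   -0.4863 -121.7124]
```

View pics/w21.png

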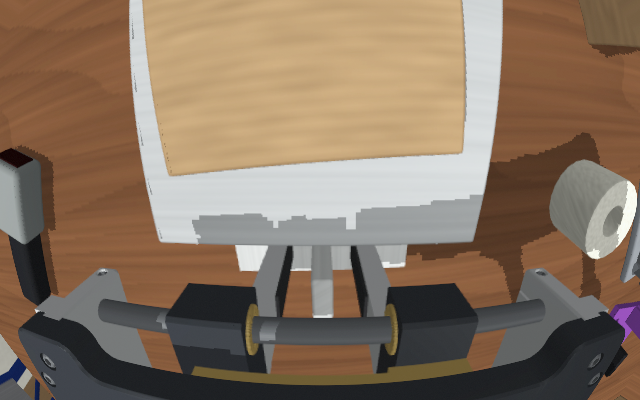

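Call:
{"name": "step_arm", "arguments": {
  "motion": [
    [50,[-3,0.2,-20],0],
    [50,[-5,0.3,-38],0],
    [50,[-6,0.4,-45],0],
    [50,[-30,0.3,-30],0],
    [50,[-40,0,-5],0],
    [50,[-10,0,0],0],
    [50,[0,0,0],0]
  ]
}}

```text
clock: 22.3
position: [0.4933, 0.2386, 0.2717]
tcp_rot: [[0.988, -0.089, -0.127], [-0.089, -0.996, 0.002], [-0.127, 0.009, -0.992]]
contact_force: [-0.1, -0.3, 0.8]
finger_gap: 0.0499
```

```bash
python3 dk.py;  python3 - <<'E'
from h import *
s=status.read_state();im=cams.snapshot("wrist");cv2.imwrite("pics/w22.png",im[:,:,::-1]);np.save("w22.npy",[s],allow_pickle=True)
im=cams.snapshot("top")[:,:,::-1]
a=cv2.resize(im[130:290,200:360],None,fx=3.5,fy=3.5,interpolation=cv2.INTER_CUBIC);cv2.imwrite('pics/t22z.png',a)
E
```

```text
22.3 tongue in dock mm -97.89143550082156 -1.4535946430194864 gz 194.3615366865526 yaw rel deg -0.3616771065023589 F -0.036096149577150995 -0.25795736422450377 0.756271634079997 T [ 0.0255 -0.0486 -0.0487] gap 0.04994705180928692 tilt [-0.1274  0.0025 -0.9919]
dock x in tool [ 0.9919 -0.0052 -0.1271]
```

View pics/w22.png

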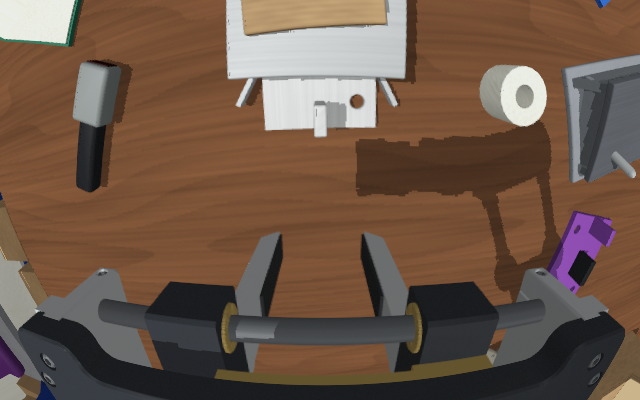

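View pics/t22z.png

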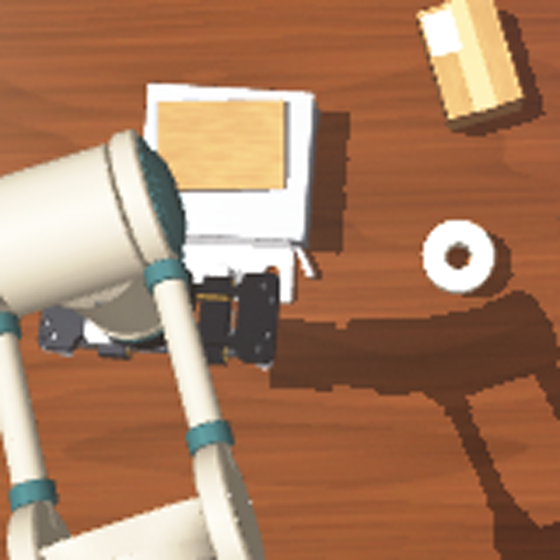

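```bash
python3 - <<'E'
from h import *
im=cv2.imread("pics/w22.png");a=cv2.resize(im[60:145,215:425],None,fx=3.8,fy=3.8,interpolation=cv2.INTER_CUBIC);cv2.imwrite("pics/w22z.png",a)
E
```

```text
(no output)
```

View pics/w22z.png

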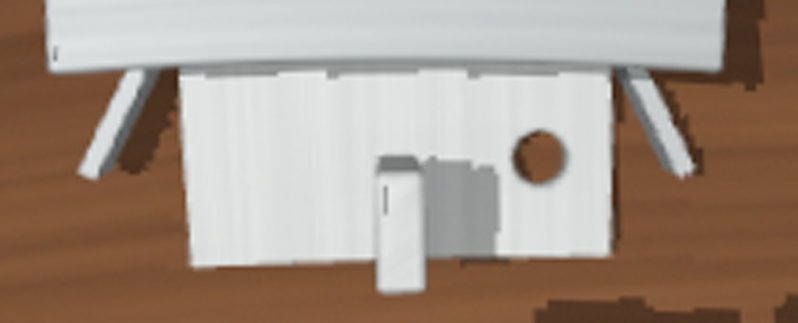

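```bash
python3 - <<'E'
from h import *
s=np.load("w22.npy",allow_pickle=True)[0]
a=-.084;X=np.array([np.cos(a),np.sin(a)]);Y=np.array([-np.sin(a),np.cos(a)])
D=lambda x,y,z:np.array((lambda p:((p-[.581,.232])@X*1e3,(p-[.581,.232])@Y*1e3))(onz("wrist",215+(x+.5)/3.8-.5,60+(y+.5)/3.8-.5,z,s)[:2]))
print("end corners",D(192,267,.01),D(611,256,.01),"hole",D(539,157,.01))
print("tips outer/inner z20",D(79,174,.02),D(97,180,.02),D(678,178,.02),D(693,172,.02))
for z in (.064,.070,.074):print("roof",D(52,72,z),D(722,68,z),D(390,64,z))
print("tongue top end",D(378,292,.06),D(426,291,.06))
E
```

```text
end corners [-56.2776  57.0366] [-53.9979 -63.3203] hole [-25.7127 -41.8394]
tips outer/inner z20 [-26.5278  86.0695] [-28.5393  80.9798] [-29.5586 -79.6659] [-27.6848 -83.9004]
roof [ 2.8938 79.4784] [  2.2839 -78.8246] [ 1.0226 -0.4836]
roof [ 2.9168 77.7379] [  2.3201 -77.1529] [ 1.0859 -0.5005]
roof [ 2.9321 76.5776] [  2.3442 -76.0385] [ 1.1281 -0.5118]
tongue top end [-54.5062   2.912 ] [-54.3509  -8.7669]
```

```bash
python3 - <<'E'
from h import *
a=-.084;X=np.array([np.cos(a),np.sin(a)]);Y=np.array([-np.sin(a),np.cos(a)])
t=np.array([.581,.232])+X*-.0395+Y*-.003
for z in (.042,.092):print(rel([*t,z])-[0,0,78])
E
```

```text
[ 76.7896  -0.2509 143.1452]
[70.3897  0.2137 93.5587]
```

Call:
{"name": "step_arm", "arguments": {
  "motion": [
    [45,[20,0,20],-1],
    [45,[30,0,35],0],
    [45,[20,0,33],0],
    [45,[0,0,4],0],
    [45,[0,0,0],0]
  ]
}}

```text
clock: 23.02
position: [0.5577, 0.2324, 0.1653]
tcp_rot: [[0.989, -0.074, -0.128], [-0.074, -0.997, 0.002], [-0.128, 0.008, -0.992]]
contact_force: [-0.7, 0.3, -0.0]
finger_gap: 0.045
```

```bash
python3 - <<'E'
from h import *
a=-.084;X=np.array([np.cos(a),np.sin(a)]);Y=np.array([-np.sin(a),np.cos(a)])
t=np.array([.581,.232])+X*-.0395+Y*-.003
for z in (.042,.092):print(rel([*t,z])-[0,0,78])
im=cams.snapshot("wrist");cv2.imwrite("pics/w23.png",im[:,:,::-1])
E
python3 dk.py
```

```text
[-0.2694  0.3465 46.4058]
[-6.6783  0.7305 -3.1803]
23.075 tongue in dock mm -33.223822021293785 -2.233943385735376 gz 88.23722728239414 yaw rel deg 0.5272671651726699 F -0.6372024689246564 0.5433738756464266 -0.47142071738432473 T [ 0.0428 -0.0426  0.0202] gap 0.045326839813379316 tilt [-0.1278  0.0019 -0.9918]
dock x in tool [ 0.9918  0.0102 -0.1275]
```

View pics/w23.png

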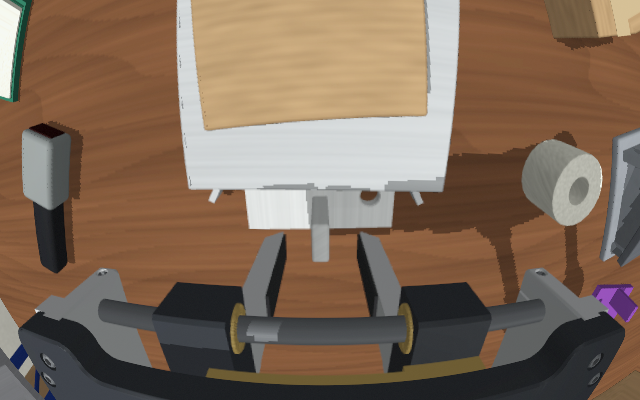

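Call:
{"name": "step_arm", "arguments": {
  "motion": [
    [45,[0,0.2,18],0],
    [45,[0,0,18],0],
    [45,[0,0,9],0],
    [30,[0,0,0],0],
    [10,[0,0,0],0],
    [8,[0,0,0],0],
    [8,[0,0,0],0],
    [8,[0,0,0],0]
  ],
  "grip_force": 20
}}

```text
clock: 24.08
position: [0.5541, 0.2339, 0.1283]
tcp_rot: [[0.991, -0.072, -0.115], [-0.072, -0.997, 0.006], [-0.115, 0.003, -0.993]]
contact_force: [-0.1, 0.1, -2.1]
finger_gap: 0.0117
```

```bash
python3 dk.py
```

```text
24.075 tongue in dock mm -35.886114132803115 -0.6533142556562748 gz 50.839989884953376 yaw rel deg 0.6449867353707769 F -0.0856234418796073 0.088301261287771 -2.1041018657157586 T [ 0.252  -0.0378  0.0938] gap 0.011662709851623647 tilt [-0.1147  0.0056 -0.9934]
dock x in tool [ 0.9933  0.0116 -0.1147]
```

Call:
{"name": "step_arm", "arguments": {
  "motion": [
    [8,[7,-2,-0.5],0],
    [8,[8,-1,-0.8],0]
  ]
}}

```text
clock: 24.32
position: [0.5587, 0.2351, 0.1277]
tcp_rot: [[0.987, -0.073, -0.143], [-0.073, -0.997, 0.003], [-0.142, 0.008, -0.99]]
contact_force: [-12.5, -0.2, 8.5]
finger_gap: 0.0123
```

```bash
python3 dk.py
```

```text
24.325 tongue in dock mm -33.596772036227875 0.47262036937699065 gz 50.5176051154379 yaw rel deg 0.5559978461881023 F -12.416757516128401 -1.213380871797978 8.516580155006265 T [ 0.2808  2.4289 -0.0712] gap 0.012308542562733726 tilt [-0.1426  0.0028 -0.9898]
dock x in tool [ 0.9898  0.0108 -0.1424]
```

Call:
{"name": "step_arm", "arguments": {
  "motion": [
    [8,[10,-1,-1],0]
  ]
}}

```text
clock: 24.45
position: [0.5613, 0.2351, 0.1272]
tcp_rot: [[0.984, -0.073, -0.162], [-0.074, -0.997, 0.001], [-0.162, 0.011, -0.987]]
contact_force: [-15.7, -0.1, 9.4]
finger_gap: 0.0118
```

```bash
python3 dk.py
```

```text
24.45 tongue in dock mm -32.52266075466676 0.49906237451113533 gz 50.241439634440404 yaw rel deg 0.5023952712463691 F -15.643584929842175 -1.386613556783631 9.415734741957772 T [ 0.333   2.8732 -0.043 ] gap 0.011828350143800606 tilt [-0.1621  0.0014 -0.9868]
dock x in tool [ 0.9868  0.0105 -0.1617]
```

Call:
{"name": "step_arm", "arguments": {
  "motion": [
    [8,[0,0,0],0],
    [20,[0,0,0],0],
    [40,[0,0,0],0],
    [50,[0,0,0],0],
    [50,[-3,0.2,-20],0],
    [50,[-6,0.3,-38],0],
    [50,[-7,0.4,-45],0],
    [50,[-30,0.3,-30],0],
    [50,[-40,0,-5],0],
    [50,[-10,0,0],0],
    [50,[0,0,0],0]
  ]
}}

```text
clock: 25.82
position: [0.4906, 0.241, 0.2828]
tcp_rot: [[0.985, -0.075, -0.157], [-0.075, -0.997, 0.002], [-0.157, 0.01, -0.988]]
contact_force: [0.5, -0.1, -0.5]
finger_gap: 0.0502
```

```bash
python3 dk.py;  python3 - <<'E'
from h import *
s=status.read_state();im=cams.snapshot("wrist");cv2.imwrite("pics/w24.png",im[:,:,::-1]);np.save("w24.npy",[s],allow_pickle=True)
im=im[:,:,::-1]
a=cv2.resize(im[60:145,215:425],None,fx=3.8,fy=3.8,interpolation=cv2.INTER_CUBIC);cv2.imwrite("pics/w24z.png",a)
im=cams.snapshot("scene")[:,:,::-1];cv2.imwrite("pics/s24.png",im)
E
```

```text
25.825 tongue in dock mm -103.07011622625647 0.4836802221929991 gz 205.78031878652428 yaw rel deg 0.42893151997419193 F 0.5174134460909964 -0.05243738895883508 -0.5326072378382473 T [ 0.0224 -0.0033 -0.0037] gap 0.05021477859756626 tilt [-0.1575  0.0021 -0.9875]
dock x in tool [ 0.9875  0.0091 -0.1571]
```

View pics/w24z.png

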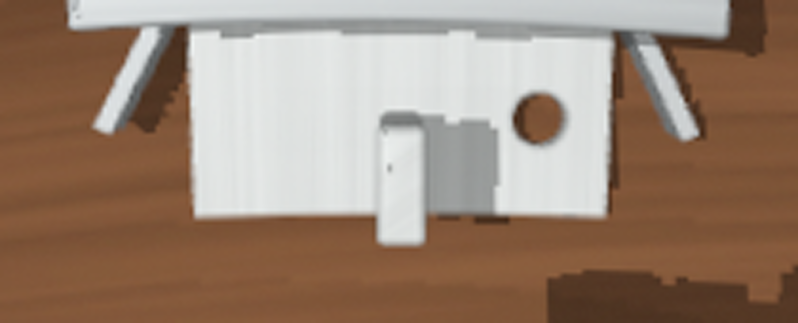

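View pics/s24.png

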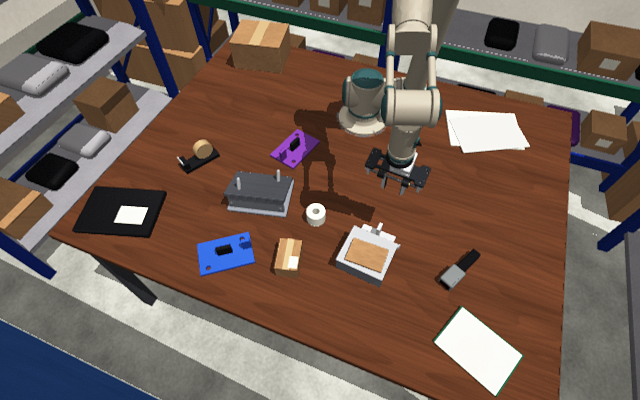

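```bash
python3 - <<'E'
from h import *
s=np.load("w24.npy",allow_pickle=True)[0]
a=-.084;X=np.array([np.cos(a),np.sin(a)]);Y=np.array([-np.sin(a),np.cos(a)])
D=lambda x,y,z:np.array((lambda p:((p-[.581,.232])@X*1e3,(p-[.581,.232])@Y*1e3))(onz("wrist",215+(x+.5)/3.8-.5,60+(y+.5)/3.8-.5,z,s)[:2]))
print("end corners",D(195,217,.01),D(607,217,.01),"hole",D(539,118,.01))
print("tips",D(93,128,.02),D(110,134,.02),D(684,141,.02),D(699,135,.02))
for z in (.070,):print("roof",D(72,28,z),D(728,37,z),D(390,25,z))
print("guide root",D(172,30,.02),D(627,36,.02))
A=cv2.imread("pics/scene0.png").astype(int);B=cv2.imread("pics/s24.png").astype(int);d=np.abs(A-B).max(2)
for n,(x0,y0,x1,y1) in dict(parcel=(272,232,304,280),roll=(303,200,328,230),scanner=(433,245,485,292),disp=(174,134,222,174)).items(): print(n,(d[y0:y1,x0:x1]>40).sum())
E
```

```text
end corners [-54.9767  59.5858] [-54.2501 -61.0771] hole [-25.6163 -39.8968]
tips [-26.328   86.4543] [-28.3143  81.5586] [-29.39   -80.4081] [-27.38  -84.711]
roof [ 2.8671 77.9326] [  1.7844 -77.4209] [1.014  2.7436]
guide root [ 0.5231 62.8398] [ -0.303  -62.5563]
parcel 0
roll 133
scanner 0
disp 0
```

```bash
python3 -c "
from workcell import status,finish_job
s=status.read_state();print(s['clock'],s['contact_force'])
print(finish_job())"
```

```text
25.925 [ 0.45171535  0.60414115 -0.88245473]
the job is handed in; nothing more can be done
None
```

I drew the guard plate off its pins, laid it flat in front of the dock, slid it in by the tongue to the back stop, and handed the job in at about 26 s. No verdict was reported, so what follows rests on my own measurements.

- **Drawing off:** I gripped the rib on its two end faces, because the tool cannot tilt to match the slope. The lift followed the bed normal to about 62 mm. The total tool force stayed at about 8 N or less, mostly the plate's own weight of 6–7 N.
- **Laying down:** The plate levelled itself in a light grip as its low edge touched the counter. It was then released about 171 mm out from the mouth, less than 2 mm off the centre line and turned about 1.6°.
- **Sliding in:** The first push by the tongue left the plate about 3–4 mm off centre and turned about 1°. I took the tongue again, nudged it towards the centre and pushed once more. It stopped hard at 12–16 N.
- **Last checks:**
  - The plate's end measured about 1–2 mm from home, with the limit at 4 mm. It was about 1 mm off the centre line and turned well under 1°.
  - The gripper was open and clear of everything. The tool force read near zero.
  - The before and after pictures show the parcel, scanner and dispenser unchanged. The roll's patch differed in 133 pixels, which I put down to the arm's shadow. The top view taken before the final regrasp shows the roll at the same position.
- **Did not agree or hold:**
  - The different features used to locate the dock disagreed by about 1–3 mm along its length, so I relied on the hard stop to judge that the plate was home.
  - The tool also tilted by up to 0.16 rad under load while pushing. In the pictures the plate still looked flat afterwards.

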